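Close and pin a battery box

ROBOT

A 7-joint arm with a two-finger parallel gripper is mounted at the origin on a cart in front of the work surface, level with it; the furniture and walls round the work are solid. World frame = base frame: x ahead of the robot, y to its left, z up, the work surface at z = 0. Lengths are in m, angles in rad, forces in N, time in s.
With the tool pointing down it reaches from about 0.425 to 1.025 m from the base axis. Payload 9.4 kg.
Tool frame: the origin (TCP) lies on the front face of the gripper's body, between the roots of the fingers; the fingertips stand 73 mm ahead of it and the grasp point (between the pads) lies 54 mm ahead of it; z points along the fingers, y is the direction in which the jaws open and shut (so a half turn about z gives the same grasp; the last joint's range is limited). The gripper opens to 85 mm and grips with 20 to 120 N. Pads are 22 mm wide; open, the fingers measure 114 mm over their backs; the gripper's body (76 mm by 85 mm) begins 54 mm behind the grasp point. The pads swing forward as they close: fully open they stand 13 mm farther back than shut.
Start: joints at [-1.426, 0.599, -0.003, 1.599, 0.002, 0.943, -0.08], TCP at [0.159, 0.707, 0.304] pointing down, gripper open.
Joint ranges: [-2.57, 2.57], [-0.35, 1.97], [-1.29, 1.29], [0.11, 2.56], [-1.05, 4.19], [0.11, 1.86], [-2.63, 2.63]. Speed limits (rad/s): [2.22, 2.22, 3.01, 3.01, 3.14, 3.14, 3.14].

INTERFACE

Orientations are given as a unit quaternion [x, y, z, w].
In Python, from plant import r gives the robot as it stands. The module is installed in compiled form; this text tells all that it offers.
- The arm moves only by the tool play_rows, never from a script. Its argument "targets" is text: rows parted by semicolons, each of 7 numbers parted by spaces: the shift along the tool's x, y, z in m, then the turn, a rotation vector about the tool's x, y, z in degrees, then the opening in per cent of the stroke, from 0 (shut) to 100 (fully open). In form: x y z wx wy wz gripper; .... A call has 1 to 10 rows; each row is the pose to reach, as a shift and turn from the pose commanded when the call began, along the tool's axes at that moment; what a row does not reach only later rows make up. A row lasts 1/8 s, in which the tool goes at most 62.5 mm and 10.7 degrees, less where a joint would pass 70% of its speed; a pose out of reach is approached as far as the arm can. A call with a gripper value outside its range is refused whole. The fingers move at their own pace and stop on an object; "grip_force" is the grip in N (left out, the last holds). Time passes only in rows, so rows that repeat a pose let the fingers close. It gives the time, the measured TCP pose, the force and the opening at its end, in the units of the state.
- r.get_state(): the state, without advancing time (a new reading comes with each control period).
- r.capture(name): name is "side" or "top"; returns (picture, depth): 384x512x3 uint8, red, green, blue; 384x512 float32, m along the optical axis (not along the pixel's ray), 0 where there is no reading.
- r.calibration(name): a dict with "fx", "fy", "cx", "cy" (pixels), "cam_to_world" (4x4, takes a point from camera to world coordinates). Camera axes: x right, y up, looking along -z (the intrinsics and any distortion apply to the point x, -y, -z); pixel columns grow to the right and rows downward; lengths in m; the calibration is good to about 2 mm. A picture is of the moment at which its call begins. calibration takes no time and is no camera call.
- r.job_done(): hands the job in, once; it reports no verdict.
The state is a dict: "t": time; "joint_pos": joint angles; "dq": joint speeds; "joint_efforts": joint torques, N m; "tool_pos": TCP position; "tcp_rot": TCP orientation; "ft_force": force on the tool from outside, world axes, zero at the start; "torque": the same for the moment, N m; "gripper_width": finger opening in m.
Only numpy, scipy, OpenCV 4.12 (cv2) and the standard library are available. Lean on these libraries where they do the work, as an engineer would, in place of code of your own. Each camera call takes 0.05 s, during which the arm holds its last target. There are 200 camera calls.

TASK

The battery is in its steel box: put the box's loose cover on by hooking the tongue at its back edge under the box's back ledge and swinging the front edge down flush. Then swing the hasp over so that it lies flat round the staple, and push the L-shaped locking pin through the staple from the left side until its bend is up against the staple. Leave the nail tin, the white pot and the small spanner where they are.

Things in the scene. Friction and masses are not known exactly. Their poses are not given: they have to be found in the camera images.
- box_seat (a point): Open grey steel battery box, fixed, 160 (x) x 180 (y) mm, 70 mm high, a black battery inside (top 21 mm below the rim). The point is the middle of the opening at rim height, 70 mm above the bench; x points to the back wall, away from the robot, y left, z up. Walls 4 mm thick: inner faces at x = +-76 and y = +-86 mm.
- box_ledge (a point): Middle of the ledge's front edge, on its underside: box_seat frame x = +60, z = +8 mm. The back wall rises above the rim and carries this ledge, 3 mm thick, over the full width; under it there are 16 mm of depth to the inner face of the back wall and 8 mm of height above rim level (free below that too, between the side walls). Axes as box_seat.
- cover: Loose grey cover, 0.45 kg, flat on the bench right of the box. x points to its back edge, y to its left, z up; origin 10 mm under the plate, level with the foot of the flanges it stands on. Flanges under the plate, slanting inwards (front: outer face x = -73 mm; sides: y = +-82.5), drop inside the box walls with about 3 mm of play, so it cannot slide in flat: enter the tongue with the front 5 to 15 degrees up.
- cover_plate (a point): Middle of the underside of the cover's 4 mm plate; shut, it lies on box_seat within some 2 mm, axes parallel. The plate spans x = -80 to +56, y = +-90 mm; a tongue of the same thickness, 120 mm wide, goes on to x = +74 mm. Either side of the hasp's place the top has a raised panel, 4 mm high (x = -77 to -23, y = 25 to 83 mm each side), level with the closed hasp.
- cover_handle (a point): Centre of the cover's straight black handle bar, 12 x 12 mm in section, 92 mm long along the cover's y, on a post at each end. In the cover's frame it is at x = +15 mm, 28 mm above cover_plate; 18 mm free height under the bar. Grip it across x. Axes as the cover's.
- staple_eye (a point): Centre of the opening of the steel staple that stands on the cover near its front edge (x = -50, y = 0, 14.5 mm above cover_plate). The opening runs through along y; over the closed hasp it is 11 mm wide (x) and about 13 mm high. The staple measures 12 mm along y, 21 mm along x and stands 22 mm above the plate's top. Axes as the cover's.
- hasp_hinge (a point): Point on the hinge axis of the steel hasp, mid-way along the box's front wall (box_seat frame x = -90, z = +6 mm); the axis runs along the box's y. The leaf is 3.6 mm thick, 44 mm wide, 70 mm from axis to its rounded end; its slot, 19 mm wide, 23 to 58 mm from the axis, passes over the staple. The point's axes turn with the leaf.
- hasp (a joint): Angle of the hasp in rad: 0 closed, flat on the cover (leaf top 8 mm above box_seat); pi/2 standing up; it starts at 1.85 to 2.1, leaning out towards the robot; 2.2 is its stop. The hinge is stiff: the leaf stays at any angle and moves with a push of 1 to 2 N near its end.
- locking_pin: L-shaped locking pin, bent 8 mm round steel bar, 45 g, lying flat on the bench left of the box. y runs along the shaft from nose to bend, the short leg points to -x (its end 29 mm from the shaft's axis), z up. Origin under the shaft, 42 mm from the nose.
- pin_grip (a point): Point on the pin's shaft axis, 22 mm from pin_bend and 58 mm from pin_nose, 4 mm above the bench at the start: a good place to grip it, across the shaft. Axes as the pin's.
- pin_bend (a point): Where the axes of the pin's shaft and short leg meet. The leg cannot pass the staple: fully home, this point is about 10 mm from staple_eye, on its left (+y) side.
- pin_nose (a point): Rounded tip of the pin's shaft, 80 mm from pin_bend.
- nail_tin: Round grey tin of nails, 73 mm across, 61 mm high, origin under its middle. Bystander, to be left alone.
- white_pot: White plastic pot, 71 mm across, 85 mm high, origin under its middle. Bystander, to be left alone.
- spanner_13: Small combination spanner lying flat, 38 x 180 x 10 mm, origin under its middle. Bystander, to be left alone.

How it is judged:
By the outcome, as a careful person would: the job done as asked, in the order asked, and still so for the second after the job is handed in, with the robot touching nothing.
It also fails if it takes over 72 s, if anything falls off the work surface, if the arm or the gripper's body presses on something with over 40 N, if the wrist force passes 120 N, or if a joint passes its speed limit or range.

## Working session

There is one attempt and no reset: what is moved stays moved. The work goes in short steps, Python scripts to look and compute and a tool call to move; the robot and the scene stay as the last step left them, time stands still between calls to the robot, and variables do not carry over. Pictures are saved under pics/ and viewed, about 8 in all and at most 12, crops included, and the job is handed in when it is done.

Besides the shell and the picture viewer there is one more tool, called after ">>>" by a JSON object that holds its "op" and its "data", one argument or row to a line. play_rows: Moves the arm, as the interface text tells. Its arguments: {"type":"object","properties":{"targets":{"type":"string"},"grip_force":{"type":"number"}},"required":["targets"]}

```bash
mkdir -p pics; cat > h.py <<'E'
import numpy as np, cv2
from plant import r
from scipy.spatial.transform import Rotation as R
def cap(n,name=None):
    p,d=r.capture(n)
    np.savez('last_%s.npz'%n,p=p,d=d)
    if name: cv2.imwrite('pics/'+name,cv2.cvtColor(p,cv2.COLOR_RGB2BGR))
    return p,d
def pts(n,d):
    c=r.calibration(n); v,u=np.indices(d.shape)
    P=np.stack([(u-c['cx'])/c['fx']*d,-(v-c['cy'])/c['fy']*d,-d,np.ones_like(d)],-1)
    return (P@np.array(c['cam_to_world']).T)[...,:3]
def ray(n,u,v,z):
    c=r.calibration(n);T=np.array(c['cam_to_world'])
    d=T[:3,:3]@np.array([(u-c['cx'])/c['fx'],-(v-c['cy'])/c['fy'],-1]);o=T[:3,3]
    return o+d*(z-o[2])/d[2]
E
python3 - <<'E'
from h import *
for n in ('side','top'):
    p,d=cap(n,n+'0.png'); c=r.calibration(n); print({k:np.round(v,3).tolist() for k,v in c.items()})
print(r.get_state())
a=cv2.imread('pics/top0.png');cv2.imwrite('pics/top0b.png',cv2.resize(a,(800,600)))
E
```

```text
{'fx': 496.408, 'fy': 496.408, 'cx': 254.16, 'cy': 186.806, 'cam_to_world': [[-1.0, -0.018, 0.013, 0.573], [0.021, -0.574, 0.819, 1.105], [-0.007, 0.819, 0.574, 0.873], [0.0, 0.0, 0.0, 1.0]]}
{'fx': 398.299, 'fy': 398.299, 'cx': 254.022, 'cy': 196.13, 'cam_to_world': [[-0.031, 0.994, -0.101, 0.469], [-0.999, -0.032, -0.014, -0.044], [-0.017, 0.101, 0.995, 1.123], [0.0, 0.0, 0.0, 1.0]]}
{'t': 0.1, 'joint_pos': array([-1.42569036,  0.60007222, -0.00252361,  1.60003825,  0.00176808,
        0.94291959, -0.07977936]), 'dq': array([ 0.00051892, -0.00370221,  0.00054221, -0.00024488,  0.00267462,
       -0.00170128, -0.0013302 ]), 'joint_efforts': array([ 5.16115906e-03, -7.77985668e+01,  1.56993873e+00, -2.58620059e+01,
        1.26346975e-02,  5.54270984e-03,  2.14570548e-05]), 'tool_pos': array([0.15943182, 0.7069264 , 0.3030881 ]), 'tcp_rot': array([ 1.10653871e-01,  9.93858745e-01, -7.17312197e-04, -2.01728819e-05]), 'ft_force': array([ 0.7260064 , -0.49139487, -0.53981622]), 'torque': array([-0.0193705 , -0.05093625,  0.00129987]), 'gripper_width': 0.08524629084951521}
```

View pics/top0b.png

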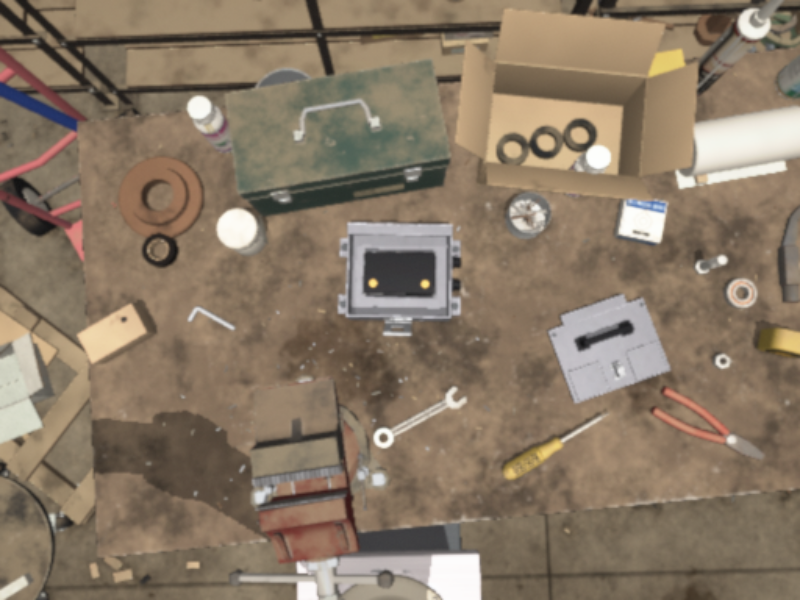

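View pics/side0.png

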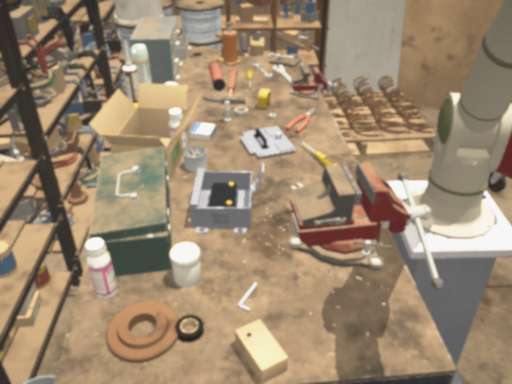

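The top view shows the box around (400,270), the cover at (610,350) turned about 20°, the pin at (212,317) and the hasp at (398,326), all in 800x600 scaling. The vise sits at (310,460). The side view shows the same scene. Next I'll measure.

```bash
python3 - <<'E'
from h import *
L=np.load('last_top.npz');p,d=L['p'],L['d'];P=pts('top',d);s=0.64
def sub(u0,v0,u1,v1): return np.s_[int(v0*s):int(v1*s),int(u0*s):int(u1*s)]
g=p.astype(int).sum(2)/3
def rect(name,m,off=(0,0)):
    v,u=np.nonzero(m)
    print(name,m.sum(),'mean uv',u.mean(),v.mean())
# handle: z>.034 in cover zone
S=sub(545,290,675,405);Q=P[S];z=Q[...,2]
print('cover z hist',np.histogram(z,bins=np.arange(-.01,.06,.005)))
# black handle
hm=(g[S]<70);h=Q[hm];print('dark',hm.sum(),np.median(h,0),h.mean(0))
hh=h[h[:,2]>.03];c=hh.mean(0);w,V=np.linalg.eigh(np.cov(hh[:,:2].T));print('handle',len(hh),c,V[:,1],np.degrees(np.arctan2(V[1,1],V[0,1])),4*np.sqrt(w), np.ptp((hh[:,:2]-c[:2])@V,axis=0))
pl=(z>.006)&(z<.024);rr=cv2.minAreaRect(Q[pl][:,:2].astype(np.float32)*1000);print('plate rect',rr,Q[pl].mean(0))
st=Q[(z>.026)&(~hm)&(Q[...,0]<h[:,0].mean()-.03)];print('staple',len(st),st.mean(0) if len(st) else 0)
# box rim
S=sub(335,215,470,340);Q=P[S];z=Q[...,2]
print('box z hist',np.histogram(z,bins=np.arange(.0,.15,.01)))
rim=Q[(abs(z-.07)<.006)];print('rim',cv2.minAreaRect(rim[:,:2].astype(np.float32)*1000),rim.min(0),rim.max(0))
led=Q[(abs(z-.081)<.005)];print('ledge',len(led),led.min(0),led.max(0),led.mean(0))
# pin
S=sub(180,300,245,335);Q=P[S];gg=g[S];m=gg>np.percentile(gg,50)+60
rect('pin',m);v,u=np.nonzero(m)
a=np.array([ray('top',x+int(180*s),y+int(300*s),.004)[:2] for x,y in zip(u,v)]);print(np.round(a[::3],3).tolist());print('pinz',np.median(Q[m][:,2]))
w=[]
for f,(x0,y0,x1,y1) in {'a':(300,180,640,420),'b':(100,270,340,450)}.items(): pass
im=cv2.cvtColor(p,cv2.COLOR_RGB2BGR)
A=cv2.resize(im[sub(330,210,470,345)],None,fx=4.4,fy=4.4,interpolation=cv2.INTER_CUBIC)[:380,:390]
B=cv2.resize(im[sub(545,285,680,410)],None,fx=4.4,fy=4.4,interpolation=cv2.INTER_CUBIC)
C=cv2.resize(im[sub(180,295,245,340)],None,fx=4.4,fy=4.4,interpolation=cv2.INTER_CUBIC)
ps=np.load('last_side.npz')['p'][:,:,::-1]
D=cv2.resize(ps[155:235,180:300],None,fx=3.2,fy=3.2,interpolation=cv2.INTER_CUBIC)
M=np.zeros((600,800,3),np.uint8)
for X,(x,y) in ((A,(0,0)),(B,(405,0)),(C,(0,390)),(D,(400,345))):
    X=X[:600-y,:800-x];M[y:y+X.shape[0],x:x+X.shape[1]]=X
cv2.imwrite('pics/m1.png',M)
E
```

```text
cover z hist (array([  17, 1063, 1524,   85, 1434, 1649,  221,    1,   23,   29,  101,
         45,    0]), array([-0.01 , -0.005,  0.   ,  0.005,  0.01 ,  0.015,  0.02 ,  0.025,
        0.03 ,  0.035,  0.04 ,  0.045,  0.05 ,  0.055]))
dark 190 [ 0.51595635 -0.39255829  0.04209026] [ 0.51025737 -0.39472756  0.03259671]
handle 120 [ 0.51793701 -0.39106883  0.04353307] [-0.28779393  0.95769236] 106.72592763374347 [0.0119198  0.11150569] [0.01204023 0.08794145]
plate rect ((500.1009826660156, -401.28125), (223.96083068847656, 202.6966552734375), 88.12483978271484) [ 0.49540961 -0.40040795  0.01554955]
staple 64 [ 0.46033629 -0.2743939   0.4429549 ]
box z hist (array([3294,   58,   59,   76,  902,  555,  157,  287,  413,   23,   14,
         10,   10,   18]), array([0.  , 0.01, 0.02, 0.03, 0.04, 0.05, 0.06, 0.07, 0.08, 0.09, 0.1 ,
       0.11, 0.12, 0.13, 0.14]))
rim ((623.5661010742188, -35.07958221435547), (179.8834991455078, 149.9737548828125), 87.10803985595703) [ 0.54905007 -0.12734791  0.06418976] [0.70279321 0.05570273 0.07599839]
ledge 522 [ 0.54478458 -0.12738712  0.07617756] [0.71968475 0.04875581 0.08594979] [ 0.69754579 -0.03724405  0.08134297]
pin 70 mean uv 18.571428571428573 10.628571428571428
[[0.592, 0.337], [0.591, 0.329], [0.589, 0.334], [0.588, 0.326], [0.586, 0.34], [0.586, 0.326], [0.583, 0.343], [0.583, 0.32], [0.581, 0.346], [0.58, 0.314], [0.578, 0.349], [0.577, 0.311], [0.576, 0.303], [0.574, 0.306], [0.572, 0.348], [0.571, 0.3], [0.569, 0.348], [0.567, 0.292], [0.565, 0.289], [0.562, 0.286], [0.559, 0.283], [0.558, 0.275], [0.555, 0.272], [0.553, 0.269]]
pinz 0.007697409245711828
```

View pics/m1.png

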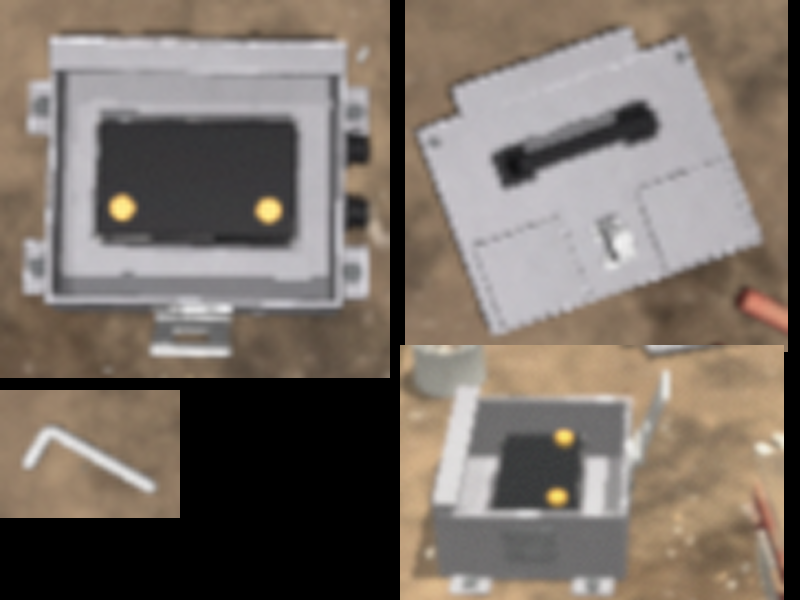

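The close-ups show the box rim corners, the cover plate and handle, the pin, and the hasp leaning out with its end at about (190,355) in the first crop. I'll turn these into world numbers.

```bash
python3 - <<'E'
from h import *
s=0.64
def W(X,Y,o,src,z):
    u=(X-o[0]+.5)/4.4-.5+int(src[0]*s);v=(Y-o[1]+.5)/4.4-.5+int(src[1]*s)
    return np.round(ray('top',u,v,z)*1000,1)
A=lambda X,Y,z:W(X,Y,(0,0),(330,210),z)
B=lambda X,Y,z:W(X,Y,(405,0),(545,285),z)
C=lambda X,Y,z:W(X,Y,(0,390),(180,295),z)
print('front rim L,R',A(47,303,.07),A(343,303,.07))
print('ledge front L,R',A(54,71,.081),A(346,69,.081)); print('ledge back top',A(51,38,.081),A(345,38,.081))
print('hasp end',A(151,355,.14),A(230,355,.14),'hinge',A(155,312,.076),A(232,312,.076))
q=[B(417,130,.014),B(687,38,.014),B(763,240,.014),B(495,335,.014)];print('plate BL BR FR FL',q)
print('tongue',B(452,88,.014),B(632,27,.014))
print('bar top L,R',B(500,165,.044),B(650,115,.044),'staple top',B(617,240,.036))
q=np.array(q)[:,:2]
for a,b in ((0,1),(3,2),(0,3),(1,2)):
    e=q[a]-q[b];print(np.hypot(*e),np.degrees(np.arctan2(e[1],e[0])))
ctr=q.mean(0);print('plate ctr (x=-12)',ctr)
print('pin bend,nose,leg',C(50,434,.004),C(153,488,.004),C(27,467,.004))
P=pts('top',np.load('last_top.npz')['d'])
print('toolbox front',P[int(205*s),int(340*s)],P[int(185*s),int(340*s)],'tin',P[int(215*s),int(527*s)])
# side view depth: box, hasp
Ls=np.load('last_side.npz');Q=pts('side',Ls['d'])
S=Q[160:232,186:285].reshape(-1,3)
h=S[(S[:,0]>.45)&(S[:,0]<.545)&(S[:,2]>.085)&(abs(S[:,1]+.035)<.04)]
print('hasp side pts',len(h));k=np.polyfit(h[:,2],h[:,0],1);print(k,np.degrees(np.arctan(k[0])),h.max(0),h.min(0))
rm=S[(abs(S[:,2]-.07)<.005)];print(np.percentile(rm,[1,50,99],axis=0))
# handle and cover from side
c=Q[120:165,225:310].reshape(-1,3);g=Ls['p'][120:165,225:310].reshape(-1,3).mean(1)
hh=c[(c[:,2]>.034)&(c[:,2]<.05)&(g<90)];print('handle side',len(hh),hh.mean(0),hh.min(0),hh.max(0))
hd=P[int(290*s):int(405*s),int(545*s):int(675*s)].reshape(-1,3);hd=hd[(hd[:,2]>.036)&(hd[:,2]<.05)];print('handle rect',cv2.minAreaRect(hd[:,:2].astype(np.float32)*1000))
E
```

```text
front rim L,R [561.5  57.5  70. ] [ 555.8 -120.9   70. ]
ledge front L,R [701.3  49.   81. ] [ 696.5 -127.5   81. ]
ledge back top [721.7  50.4  81. ] [ 715.6 -127.6   81. ]
hasp end [524.2  -7.  140. ] [522.8 -51.4 140. ] hinge [553.5  -7.7  76. ] [552.  -53.9  76. ]
plate BL BR FR FL [array([ 530.7, -295.2,   14. ]), array([ 583.5, -468.5,   14. ]), array([ 455.1, -506.7,   14. ]), array([ 401.4, -336.5,   14. ])]
tongue [ 556.6 -318.7   14. ] [ 591.7 -434.4   14. ]
bar top L,R [ 506.  -337.8   44. ] [ 533.7 -431.1   44. ] staple top [ 458.1 -408.6   36. ]
181.1649248612987 106.94461431799967
178.47052978012925 107.51106719249096
135.73569906255324 17.714117309539947
133.96193489196844 16.568151588129172
plate ctr (x=-12) [ 492.675 -401.725]
pin bend,nose,leg [589.9 334.3   4. ] [552.9 267.8   4. ] [569.  349.2   4. ]
toolbox front [ 7.75177306e-01  7.20996423e-02 -5.78915603e-04] [0.77817974 0.05939401 0.11494609] tin [ 0.73643814 -0.26466139  0.03600065]
hasp side pts 63
[-0.30642812  0.5755053 ] -17.03653748639721 [ 0.54394533 -0.00540729  0.14758282] [ 0.5290176  -0.05082558  0.09864478]
[[ 0.5586363  -0.1256375   0.06510969]
 [ 0.62015791  0.04169256  0.07000511]
 [ 0.7217977   0.06063703  0.07471751]]
handle side 29 [ 0.5244118  -0.38104266  0.04267596] [ 0.51111424 -0.4222208   0.03553875] [ 0.53637569 -0.34432662  0.04746899]
handle rect ((500.3578796386719, -389.10186767578125), (80.33988952636719, 84.27230072021484), 76.81937408447266)
```

```bash
cat >> h.py <<'E'
def tool(yaw,tilt=0,byaw=0):
    y=np.radians(yaw);M=np.array([[-np.sin(y),np.cos(y),0],[np.cos(y),np.sin(y),0],[0,0,-1]]).T
    b=R.from_euler('z',byaw,degrees=True)
    return (b*R.from_euler('y',tilt,degrees=True)*b.inv()).as_matrix()@M
def rows(targets,base=None):
    """targets: list of (grasp point xyz m, Rt, reach) ; prints tool-frame rows"""
    if base is None:
        s=r.get_state();p0,R0=s['tool_pos'],R.from_quat(s['tcp_rot']).as_matrix()
    else: p0,R0=base
    for g,Rt,L in targets:
        p=np.array(g)-Rt[:,2]*L
        print(np.round(R0.T@(p-p0),4),np.round(R.from_matrix(R0.T@Rt).as_rotvec(degrees=True),2))
def st():
    s=r.get_state();M=R.from_quat(s['tcp_rot']).as_matrix()
    print('t',round(s['t'],2),'tcp',np.round(s['tool_pos'],4),'grasp',np.round(s['tool_pos']+M[:,2]*.054,4),'yaw',round(np.degrees(np.arctan2(M[1,1],M[0,1])),2),'z',np.round(M[:,2],3),'F',np.round(s['ft_force'],1),'w',round(s['gripper_width'],4))
E
python3 - <<'E'
from h import *
Rt=tool(17.1);b=(np.array([.55,.3,.3]),Rt)
rows([((.55,.3,.3),Rt,0)]); rows([((.52,-.1,.3),Rt,0),((.5185,-.3925,.30),Rt,0),((.5185,-.3925,.12),Rt,.054),((.5185,-.3925,.039),Rt,.054)],b)
E
```

```text
[-0.4705 -0.3111  0.0036] [-7.000e-02  5.000e-02  6.019e+01]
[-0.3735 -0.1463  0.    ] [0. 0. 0.]
[-0.6526 -0.2337  0.    ] [0. 0. 0.]
[-0.6526 -0.2337  0.126 ] [0. 0. 0.]
[-0.6526 -0.2337  0.207 ] [0. 0. 0.]
```

>>> {"op": "play_rows", "data": {
  "targets": "-0.47 -0.311 0.004 0 0 60.2 100;-0.47 -0.311 0.004 0 0 60.2 100;-0.47 -0.311 0.004 0 0 60.2 100;-0.47 -0.311 0.004 0 0 60.2 100;-0.47 -0.311 0.004 0 0 60.2 100;-0.47 -0.311 0.004 0 0 60.2 100;-0.47 -0.311 0.004 0 0 60.2 100;-0.47 -0.311 0.004 0 0 60.2 100;-0.47 -0.311 0.004 0 0 60.2 100;-0.47 -0.311 0.004 0 0 60.2 100",
  "grip_force": 60
}}

```text
t: 1.35
tool_pos: [0.5531, 0.2949, 0.2999]
tcp_rot: [0.598, 0.802, -0.0, 0.001]
ft_force: [-1.0, -0.0, -0.8]
gripper_width: 0.0857
```

```bash
python3 - <<'E'
from h import *
st();Rt=tool(17.1)
rows([((.52,-.1,.28),Rt,0),((.5185,-.3925,.25),Rt,0),((.5185,-.3925,.12),Rt,.054),((.5185,-.3925,.039),Rt,.054)])
E
```

```text
t 1.35 tcp [0.5531 0.2949 0.2999] grasp [0.5532 0.2947 0.2459] yaw 16.59 z [ 0.002 -0.002 -1.   ] F [-1.  -0.  -0.8] w 0.0857
[-0.3689 -0.1445  0.0207] [ 0.06  0.15 -0.51]
[-0.6487 -0.2295  0.0514] [ 0.06  0.15 -0.51]
[-0.6485 -0.2296  0.1274] [ 0.06  0.15 -0.51]
[-0.6483 -0.2297  0.2084] [ 0.06  0.15 -0.51]
```

>>> {"op": "play_rows", "data": {
  "targets": "-0.15 -0.06 0 0 0 0 100;-0.37 -0.146 0.02 0 0 0 100;-0.37 -0.146 0.02 0 0 0 100;-0.37 -0.146 0.02 0 0 0 100;-0.37 -0.146 0.02 0 0 0 100;-0.37 -0.146 0.02 0 0 0 100;-0.653 -0.234 0.06 0 0 0 100;-0.653 -0.234 0.06 0 0 0 100;-0.653 -0.234 0.06 0 0 0 100;-0.653 -0.234 0.06 0 0 0 100"
}}

```text
t: 2.6
tool_pos: [0.5187, -0.3217, 0.2487]
tcp_rot: [0.594, 0.805, 0.0, -0.0]
ft_force: [0.4, 1.0, 0.1]
gripper_width: 0.0856
```

>>> {"op": "play_rows", "data": {
  "targets": "0 0 0 0 0 0 100;0 0 0 0 0 0 100;0 0 0 0 0 0 100;0 0 0 0 0 0 100"
}}

```text
t: 3.1
tool_pos: [0.5191, -0.3191, 0.2494]
tcp_rot: [0.593, 0.805, 0.0, 0.0]
ft_force: [-0.2, -0.2, -0.9]
gripper_width: 0.0855
```

```bash
python3 - <<'E'
from h import *
st();Rt=tool(17.1)
rows([((.5185,-.3925,.12),Rt,.054),((.5185,-.3925,.039),Rt,.054)])
E
```

```text
t 3.1 tcp [ 0.5191 -0.3191  0.2494] grasp [ 0.5191 -0.3191  0.1954] yaw 17.23 z [ 0.  0. -1.] F [-0.2 -0.2 -0.9] w 0.0855
[-0.0699 -0.0223  0.0754] [ 0.03 -0.02  0.13]
[-0.0699 -0.0224  0.1564] [ 0.03 -0.02  0.13]
```

>>> {"op": "play_rows", "data": {
  "targets": "-0.07 -0.0224 0.075 0 0 0 50;-0.07 -0.0224 0.075 0 0 0 50;-0.07 -0.0224 0.075 0 0 0 50;-0.07 -0.0224 0.155 0 0 0 50;-0.07 -0.0224 0.155 0 0 0 50;-0.07 -0.0224 0.155 0 0 0 50;-0.07 -0.0224 0.155 0 0 0 50;-0.07 -0.0224 0.155 0 0 0 50"
}}

```text
t: 4.1
tool_pos: [0.5184, -0.3946, 0.0961]
tcp_rot: [0.594, 0.804, 0.0, 0.001]
ft_force: [-0.1, -0.0, -0.1]
gripper_width: 0.0426
```

```bash
python3 - <<'E'
from h import *
st()
_,d=cap('top');p,_=cap('side')
a=np.load('last_top.npz')['p'][:,:,::-1]
A=cv2.resize(a[175:275,335:440],None,fx=5,fy=5,interpolation=3)[:,:520]
B=cv2.resize(p[110:170,215:315,::-1],None,fx=2.7,fy=2.7,interpolation=3)
M=np.zeros((500,800,3),np.uint8);M[:A.shape[0],:A.shape[1]]=A;M[:B.shape[0],525:525+B.shape[1]]=B
cv2.imwrite('pics/g1.png',M)
E
```

```text
t 4.1 tcp [ 0.5184 -0.3946  0.0961] grasp [ 0.5185 -0.3947  0.0421] yaw 17.11 z [ 0.002 -0.001 -1.   ] F [-0.1 -0.  -0.1] w 0.0426
```

View pics/g1.png

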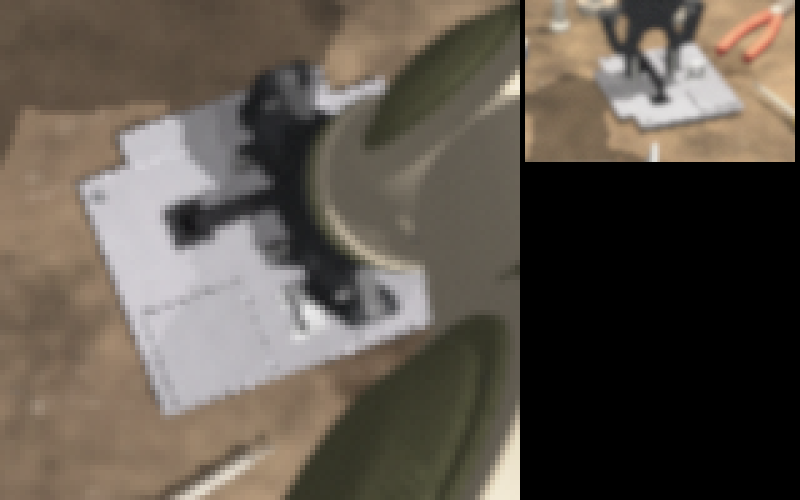

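Both fingers straddle the bar (it runs (180,225)→(270,195) in the left crop). Closing and lifting.

>>> {"op": "play_rows", "data": {
  "targets": "0 0 0.002 0 0 0 0;0 0 0.002 0 0 0 0;0 0 0.002 0 0 0 0;0 0 0.002 0 0 0 0;0 0 0.002 0 0 0 0;0 0 -0.02 0 0 0 0;0 0 -0.06 0 0 0 0;0 0 -0.11 0 0 0 0;0 0 -0.16 0 0 0 0;0 0 -0.16 0 0 0 0",
  "grip_force": 90
}}

```text
t: 5.45
tool_pos: [0.5183, -0.3953, 0.2575]
tcp_rot: [0.594, 0.804, 0.0, 0.003]
ft_force: [0.4, 0.9, -4.7]
gripper_width: 0.0101
```

```bash
python3 - <<'E'
from h import *
st()
p,d=cap('top');Q=pts('top',d)
# box edges: line fit on first frames at higher precision
import itertools
g=cv2.cvtColor(p,cv2.COLOR_RGB2GRAY)
c=(255,172)
S=np.s_[134:222,211:302]
M=cv2.resize(p[S][:,:,::-1],None,fx=6,fy=6,interpolation=3)
ps,_=cap('side')
B=cv2.resize(ps[85:170,205:325,::-1],None,fx=2,fy=2,interpolation=3)
O=np.zeros((540,800,3),np.uint8);O[:M.shape[0],:M.shape[1]]=M;O[:B.shape[0],555:555+B.shape[1]]=B[:,:245]
cv2.imwrite('pics/b1.png',O)
# subpixel side walls of the box: outer rim columns by gradient per row
def edges(img,rows_,lo,hi,sgn):
    out=[]
    for v in rows_:
        dd=np.diff(img[v,lo:hi].astype(float))*sgn;k=dd.argmax()
        if 0<k<len(dd)-1:
            a,b,e=dd[k-1:k+2];k=k+.5*(a-e)/(a-2*b+e)
        out.append((lo+k+.5,v))
    return np.array(out)
for nm,rws,lo,hi,sg in (('L',range(154,200),216,227,1),('R',range(154,200),284,294,-1)):
    e=edges(g,rws,lo,hi,sg);f=np.polyfit(e[:,1],e[:,0],1)
    res=abs(np.polyval(f,e[:,1])-e[:,0]);e=e[res<1];f=np.polyfit(e[:,1],e[:,0],1)
    a,b=[ray('top',np.polyval(f,v),v,.07) for v in (155,199)];print(nm,len(e),np.std(np.polyval(f,e[:,1])-e[:,0]),a,b,np.degrees(np.arctan2((a-b)[1],(a-b)[0])))
gt=g.T
for nm,cols,lo,hi,sg,z in (('front',range(224,287),198,208,-1,.07),('ledgeB',range(226,285),138,146,1,.081),('ledgeF',range(226,285),146,154,-1,.081)):
    e=edges(gt,cols,lo,hi,sg);f=np.polyfit(e[:,1],e[:,0],1)
    for _ in range(3):
        res=abs(np.polyval(f,e[:,1])-e[:,0]);e=e[res<1];f=np.polyfit(e[:,1],e[:,0],1)
    a,b=[ray('top',u,np.polyval(f,u),z) for u in (222,288)];m=(a+b)/2;print(nm,len(e),a,b,m,np.degrees(np.arctan2((a-b)[1],(a-b)[0]))-90)
E
```

```text
t 5.45 tcp [ 0.5183 -0.3953  0.2575] grasp [ 0.5185 -0.3955  0.2035] yaw 17.06 z [ 0.005 -0.003 -1.   ] F [ 0.4  0.9 -4.7] w 0.0101
L 7 1.4065098506119782e-14 [0.68918309 0.04331905 0.07      ] [0.57041141 0.04611034 0.07      ] -1.3462750411794333
R 3 0.1249400628801858 [ 0.68367543 -0.11778763  0.07      ] [ 0.56524973 -0.11371427  0.07      ] -1.9699620939089895
front 42 [0.56161197 0.05562892 0.07      ] [ 0.55245838 -0.11923125  0.07      ] [ 0.55703517 -0.03180116  0.07      ] -2.996588773357985
ledgeB 59 [0.72308792 0.05091138 0.081     ] [ 0.71298522 -0.12479196  0.081     ] [ 0.71803657 -0.03694029  0.081     ] -3.2908051618492067
ledgeF 59 [0.70394047 0.05134438 0.081     ] [ 0.69307007 -0.1240092   0.081     ] [ 0.69850527 -0.03633241  0.081     ] -3.5473003408167614
```

View pics/b1.png

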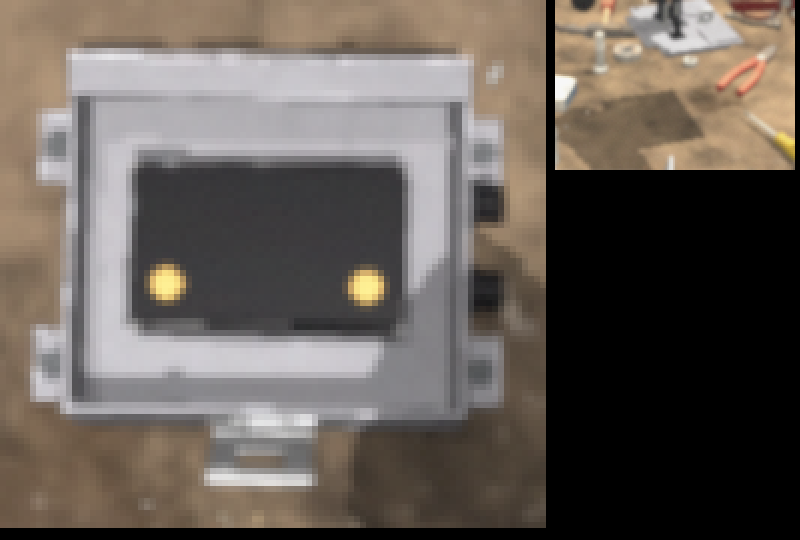

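The picture confirms the box edges (ledge at y≈55–97, front rim at y≈410) and the hasp end at (260,478), and the cover hangs in the gripper. Box yaw is about −3°. Next is the carry to the pre-place pose.

```bash
cat >> h.py <<'E'
BS=np.array([.638,-.0347,.070]);BY=-3.0
def box(p): return BS+R.from_euler('z',BY,degrees=True).as_matrix()@(np.array(p)/1000)
def cov(px,pz,tilt,py=0,gy=-1.1,gz=30):
    Rb=R.from_euler('z',BY,degrees=True);g=BS+Rb.apply(np.array([px,py,pz])/1000)+(Rb*R.from_euler('y',tilt,degrees=True)).apply(np.array([15,gy,gz])/1000)
    return (g,tool(BY,tilt,BY),.054)
E
python3 - <<'E'
from h import *
st();rows([cov(-15,80,0),cov(-14,70,20)])
print(tool(BY,20,BY)[:,2],cov(-14,70,20)[0])
E
```

```text
t 5.55 tcp [ 0.5171 -0.3937  0.2535] grasp [ 0.517  -0.3937  0.1995] yaw 17.1 z [-0.001  0.001 -1.   ] F [-0.8  0.2 -4. ] w 0.0101
[0.3066 0.2208 0.0197] [-0.04 -0.05 20.1 ]
[0.2966 0.2478 0.0398] [19.75  3.46 19.9 ]
[-0.34155142  0.01789995 -0.93969262] [ 0.64828423 -0.03634048  0.16306048]
```

>>> {"op": "play_rows", "data": {
  "targets": "0.15 0.11 0.01 0 0 8 0;0.307 0.221 0.02 0 0 20 0;0.307 0.221 0.02 0 0 20 0;0.307 0.221 0.02 0 0 20 0;0.307 0.221 0.02 0 0 20 0;0.307 0.221 0.02 0 0 20 0;0.307 0.221 0.02 0 0 20 0;0.297 0.248 0.04 19.75 3.46 19.9 0;0.297 0.248 0.04 19.75 3.46 19.9 0;0.297 0.248 0.04 19.75 3.46 19.9 0"
}}

```text
t: 6.8
tool_pos: [0.6675, -0.038, 0.2103]
tcp_rot: [0.714, 0.678, -0.121, -0.126]
ft_force: [0.6, -0.1, -4.4]
gripper_width: 0.0098
```

>>> {"op": "play_rows", "data": {
  "targets": "0 0 0 0 0 0 0;0 0 0 0 0 0 0;0 0 0 0 0 0 0"
}}

```text
t: 7.18
tool_pos: [0.667, -0.0375, 0.215]
tcp_rot: [0.715, 0.678, -0.119, -0.125]
ft_force: [0.1, -0.0, -4.0]
gripper_width: 0.0106
```

```bash
python3 - <<'E'
from h import *
st();rows([cov(-14,70,20)])
p,_=cap('top');ps,_=cap('side')
M=cv2.resize(p[125:225,200:312,::-1],None,fx=4.3,fy=4.3,interpolation=3)
B=cv2.resize(ps[110:240,175:290,::-1],None,fx=2.8,fy=2.8,interpolation=3)
O=np.zeros((540,810,3),np.uint8)[:,:800];O[:M.shape[0],:M.shape[1]]=M;O[:B.shape[0],483:483+B.shape[1]]=B[:,:317]
cv2.imwrite('pics/b2.png',O)
E
```

```text
t 7.17 tcp [ 0.667  -0.0375  0.215 ] grasp [ 0.6487 -0.0366  0.1642] yaw -3.02 z [-0.339  0.018 -0.941] F [ 0.1 -0.  -4. ] w 0.0106
[0.0002 0.0001 0.0012] [ 0.16  0.01 -0.02]
```

View pics/b2.png

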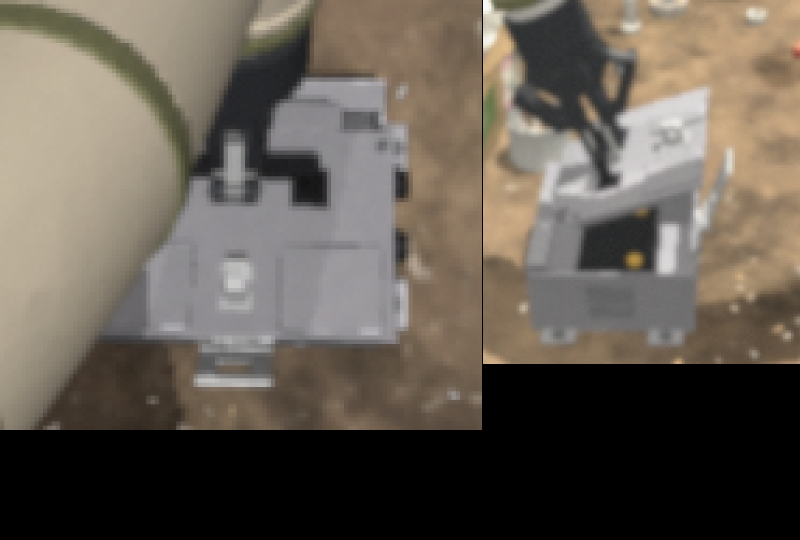

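```bash
python3 - <<'E'
from h import *
p=np.load('last_top.npz')['p'];g=p.astype(float).mean(2)
def cen(u0,v0,u1,v1,th):
    w=np.clip(g[v0:v1,u0:u1]-th,0,None);v,u=np.mgrid[v0:v1,u0:u1];return (w*u).sum()/w.sum(),(w*v).sum()/w.sum()
c=cen(250,183,261,198,190);print('staple uv',c,ray('top',*c,.18))
h=cen(240,210,268,217,170);print('hasp uv',h,ray('top',*h,.138))
# right edge of the cover: gradient along rows 170..200
e=[]
for v in range(178,203):
    dd=-np.diff(g[v,284:298]);k=dd.argmax();e.append((284.5+k,v))
e=np.array(e);f=np.polyfit(e[:,1],e[:,0],1);print(np.round(e[::4,0],1))
for v,z in ((180,.16),(202,.19)):
    print('cover right edge',ray('top',np.median(e[:,0]),v,z))
print('expected right edge at box x -30,-85',box((-30,-90,0)),box((-85,-90,0)),'staple',box((-55,0,0)),'hasp',box((-115,0,0)))
E
```

```text
staple uv (np.float64(254.04072398190047), np.float64(190.40723981900453)) [ 0.57813873 -0.03187981  0.18      ]
hasp uv (np.float64(252.1740837696335), np.float64(213.45026178010468)) [ 0.52579761 -0.02494726  0.138     ]
[291.5 291.5 291.5 294.5 294.5 294.5 291.5]
cover right edge [ 0.60298796 -0.12361207  0.16      ]
cover right edge [ 0.54673481 -0.11904747  0.19      ]
expected right edge at box x -30,-85 [ 0.60333088 -0.12300658  0.07      ] [ 0.54840625 -0.1201281   0.07      ] staple [ 0.58307538 -0.03182152  0.07      ] hasp [ 0.5231576  -0.02868137  0.07      ]
```

```bash
python3 - <<'E'
from h import *
st();b=(cov(-14,70,20)[0]-cov(-14,70,20)[1][:,2]*.054,cov(-14,70,20)[1])
rows([cov(-15,45,20),cov(-15,23,20)]);print()
rows([cov(-15,45,20),cov(-15,23,20)],b)
b=cov(-15,23,20);b=(b[0]-b[1][:,2]*.054,b[1]);print()
rows([cov(-8,19,17),cov(0,13.6,12),cov(0,5,4),cov(0,-.5,0)],b)
E
```

```text
t 7.28 tcp [ 0.6672 -0.0374  0.2149] grasp [ 0.6489 -0.0365  0.1641] yaw -3.01 z [-0.339  0.018 -0.94 ] F [-0.3 -0.9 -4.7] w 0.0102
[0.0001 0.0074 0.025 ] [ 0.13  0.01 -0.01]
[0.0001 0.0149 0.0457] [ 0.13  0.01 -0.01]

[-0.      0.0076  0.0238] [0. 0. 0.]
[-0.      0.0151  0.0445] [0. 0. 0.]

[0.     0.0035 0.0007] [-3.  0.  0.]
[0.     0.0055 0.0024] [-8.  0.  0.]
[ 0.     -0.0035  0.0109] [-16.  -0.   0.]
[ 0.     -0.0075  0.0169] [-20.  -0.   0.]
```

>>> {"op": "play_rows", "data": {
  "targets": "0 0.0075 0.012 0 0 0 0;0 0.0075 0.025 0 0 0 0;0 0.011 0.035 0 0 0 0;0 0.015 0.0455 0 0 0 0;0 0.015 0.0455 0 0 0 0;0 0.015 0.0455 0 0 0 0;0 0.015 0.0455 0 0 0 0"
}}

```text
t: 8.15
tool_pos: [0.6662, -0.0375, 0.1668]
tcp_rot: [0.715, 0.678, -0.119, -0.125]
ft_force: [0.9, 0.2, -3.6]
gripper_width: 0.0102
```

```bash
python3 - <<'E'
from h import *
st();rows([cov(-15,23,20),cov(-8,19,17),cov(0,13.6,12)])
ps,_=cap('side');p,_=cap('top')
cv2.imwrite('pics/b3.png',np.hstack([cv2.resize(ps[130:240,180:290,::-1],(500,500),interpolation=3),cv2.resize(p[125:225,250:310,::-1],(300,500),interpolation=3)]))
E
```

```text
t 8.15 tcp [ 0.6662 -0.0375  0.1668] grasp [ 0.6479 -0.0366  0.116 ] yaw -3.02 z [-0.34   0.017 -0.94 ] F [ 0.9  0.2 -3.6] w 0.0102
[ 0.0002 -0.0005  0.0002] [ 0.1   0.04 -0.02]
[0.0002 0.003  0.0009] [-2.9   0.04 -0.02]
[0.0002 0.005  0.0026] [-7.9   0.04 -0.02]
```

View pics/b3.png

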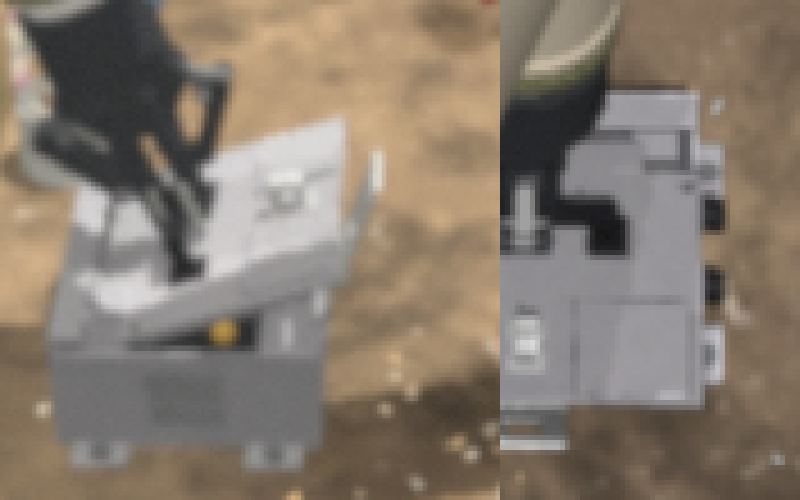

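The cover is tilted over the box, its right edge in line with the wall, tongue just ahead of the ledge (right crop (620,130)). I'll slide it in.

>>> {"op": "play_rows", "data": {
  "targets": "0 0.0015 0.0005 -1.5 0 0 0;0 0.003 0.001 -3 0 0 0;0 0.004 0.002 -5.5 0 0 0;0 0.005 0.0026 -8 0 0 0;0 0.005 0.0026 -8 0 0 0;0 0.005 0.0026 -8 0 0 0"
}}

```text
t: 9.0
tool_pos: [0.6698, -0.0376, 0.1623]
tcp_rot: [0.721, 0.685, -0.072, -0.075]
ft_force: [-0.3, -0.3, -4.1]
gripper_width: 0.0099
```

```bash
python3 - <<'E'
from h import *
st();rows([cov(0,13.6,12),cov(0,9,8),cov(0,5,4),cov(0,1.5,1),cov(0,-.5,0)])
E
```

```text
t 9.0 tcp [ 0.6698 -0.0376  0.1623] grasp [ 0.6586 -0.037   0.1095] yaw -3.01 z [-0.207  0.01  -0.978] F [-0.3 -0.3 -4.1] w 0.0099
[ 0.0001  0.0002 -0.0004] [ 0.04  0.03 -0.01]
[ 0.0001 -0.0048  0.0033] [-3.96  0.03 -0.01]
[ 0.0001 -0.0099  0.0068] [-7.96  0.03 -0.01]
[ 0.0001 -0.0136  0.0101] [-10.96   0.03  -0.  ]
[ 0.0001 -0.0147  0.0121] [-11.96   0.03  -0.  ]
```

>>> {"op": "play_rows", "data": {
  "targets": "0 -0.0025 0.0017 -2 0 0 0;0 -0.0048 0.0033 -4 0 0 0;0 -0.0075 0.005 -6 0 0 0;0 -0.0099 0.0068 -8 0 0 0;0 -0.012 0.0085 -9.5 0 0 0;0 -0.0136 0.0101 -11 0 0 0;0 -0.0136 0.0101 -11 0 0 0;0 -0.0136 0.0101 -11 0 0 0"
}}

```text
t: 10.0
tool_pos: [0.6547, -0.0368, 0.1551]
tcp_rot: [0.725, 0.688, -0.006, -0.006]
ft_force: [0.2, -0.3, -3.9]
gripper_width: 0.01
```

```bash
python3 - <<'E'
from h import *
st();rows([cov(0,1.5,1),cov(0,0,0),cov(0,-1,0)])
E
```

```text
t 10.0 tcp [ 0.6547 -0.0368  0.1551] grasp [ 0.6537 -0.0368  0.1011] yaw -3.0 z [-0.017  0.    -1.   ] F [ 0.2 -0.3 -3.9] w 0.01
[ 0.0002 -0.0003 -0.0001] [0.02 0.04 0.  ]
[ 0.0002 -0.0017  0.0012] [-0.98  0.04  0.  ]
[ 0.0002 -0.0017  0.0022] [-0.98  0.04  0.  ]
```

>>> {"op": "play_rows", "data": {
  "targets": "0 -0.0015 0.001 -1 0 0 0;0 -0.0017 0.002 -1 0 0 0;0 -0.0017 0.003 -1 0 0 0;0 -0.0017 0.004 -1 0 0 0;0 -0.0017 0.004 -1 0 0 0;0 -0.0017 0.004 -1 0 0 0"
}}

```text
t: 10.75
tool_pos: [0.6528, -0.0368, 0.1526]
tcp_rot: [0.725, 0.688, 0.001, 0.001]
ft_force: [-3.2, 1.1, 11.5]
gripper_width: 0.0104
```

```bash
python3 - <<'E'
from h import *
st();rows([cov(0,0,0)])
E
```

```text
t 10.75 tcp [ 0.6528 -0.0368  0.1526] grasp [ 0.6529 -0.0368  0.0986] yaw -3.0 z [ 0.002 -0.    -1.   ] F [-3.2  1.1 11.5] w 0.0104
[ 0.0002  0.0001 -0.0014] [ 0.1 -0.  -0. ]
```

>>> {"op": "play_rows", "data": {
  "targets": "0 0 -0.002 0 0 0 0;0 0 -0.002 0 0 0 30;0 0 -0.002 0 0 0 40;0 0 -0.002 0 0 0 40;0 0 -0.03 0 0 0 40;0 0 -0.09 0 0 0 40;0 0 -0.14 0 0 0 40;-0.05 0 -0.14 0 0 0 20;-0.1 0 -0.14 0 0 0 0;-0.15 -0.05 -0.14 0 0 0 0"
}}

```text
t: 12.0
tool_pos: [0.6021, -0.18, 0.2911]
tcp_rot: [0.725, 0.689, 0.0, 0.002]
ft_force: [-0.2, -1.6, 0.5]
gripper_width: -0.0003
```

```bash
python3 - <<'E'
from h import *
st()
p,d=cap('top');ps,ds=cap('side')
cv2.imwrite('pics/c1.png',np.hstack([cv2.resize(p[130:225,205:310,::-1],(520,470),interpolation=3),cv2.resize(ps[145:240,180:237+53,::-1],(270,470),interpolation=3)]))
Q=pts('top',d)
for nm,(x,y) in {'front L':(-70,50),'front R':(-70,-50),'mid R':(0,-70),'mid L':(0,70),'back R':(45,-50),'back L':(45,50),'ledge':(70,0)}.items():
    w=box((x,y,5));m=(np.hypot(Q[...,0]-w[0],Q[...,1]-w[1])<.007);print(nm,m.sum(),np.round(np.median(Q[m][:,2]),4) if m.sum() else 0)
E
```

```text
t 12.0 tcp [ 0.6021 -0.18    0.2911] grasp [ 0.6022 -0.1802  0.2371] yaw -2.95 z [ 0.003 -0.002 -1.   ] F [-0.2 -1.6  0.5] w -0.0003
front L 22 0.0784
front R 22 0.079
mid R 21 0.075
mid L 21 0.0747
back R 22 0.074
back L 19 0.0748
ledge 23 0.0823
```

View pics/c1.png

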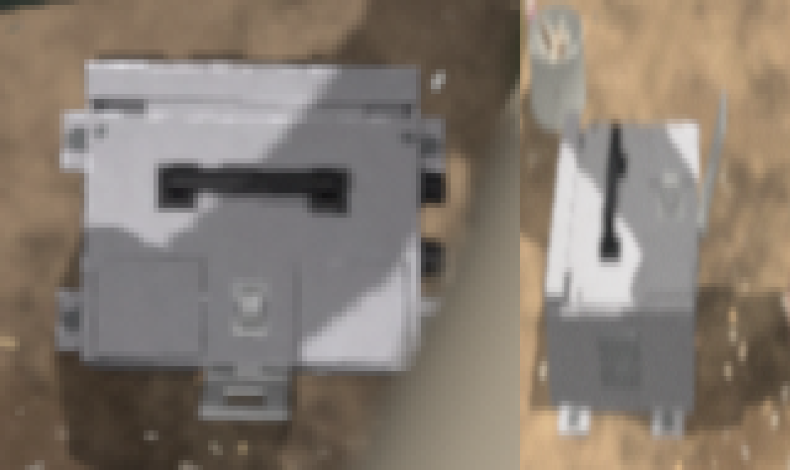

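The cover lies flush (panels ~78 mm, plate ~75 mm, ledge above the tongue) in both views. Next is the hasp.

```bash
cat >> h.py <<'E'
def hs(c,z,y=0): return (box((c,y,z)),tool(BY-90),.073)
def base(t): return (t[0]-t[1][:,2]*t[2],t[1])
E
python3 - <<'E'
from h import *
st();P=pts('top',np.load('last_top.npz')['d'])
S=P[240:380,150:240].reshape(-1,3);S=S[S[:,2]>.05];print('vise',np.percentile(S,[1,50,99],axis=0))
rows([hs(-145,140),hs(-145,47)])
print();rows([hs(-120,47),hs(-103,47),hs(-85,55),hs(-72,55),hs(-60,50),hs(-24,48),hs(-24,20),hs(-24,9)],base(hs(-145,47)))
E
```

```text
t 12.1 tcp [ 0.5956 -0.1848  0.2916] grasp [ 0.5955 -0.1849  0.2376] yaw -3.54 z [-0.002 -0.003 -1.   ] F [0.2 0.1 0.3] w -0.0001
vise [[ 0.20596829 -0.02620686  0.05721371]
 [ 0.38021801  0.07719075  0.20470236]
 [ 0.45263165  0.19018669  0.862757  ]]
[ 0.1511 -0.112   0.0083] [7.000e-02 2.100e-01 8.946e+01]
[ 0.1514 -0.1118  0.1013] [7.000e-02 2.100e-01 8.946e+01]

[0.025 0.    0.   ] [0. 0. 0.]
[0.042 0.    0.   ] [0. 0. 0.]
[ 0.06   0.    -0.008] [0. 0. 0.]
[ 0.073  0.    -0.008] [0. 0. 0.]
[ 0.085 -0.    -0.003] [0. 0. 0.]
[ 0.121  0.    -0.001] [0. 0. 0.]
[0.121 0.    0.027] [0. 0. 0.]
[0.121 0.    0.038] [0. 0. 0.]
```

>>> {"op": "play_rows", "data": {
  "targets": "0.05 -0.037 0 0 0 20 0;0.151 -0.112 0.008 0 0 89.5 0;0.151 -0.112 0.008 0 0 89.5 0;0.151 -0.112 0.008 0 0 89.5 0;0.151 -0.112 0.008 0 0 89.5 0;0.151 -0.112 0.008 0 0 89.5 0;0.151 -0.112 0.008 0 0 89.5 0;0.151 -0.112 0.008 0 0 89.5 0;0.151 -0.112 0.05 0 0 89.5 0;0.151 -0.112 0.101 0 0 89.5 0"
}}

```text
t: 13.35
tool_pos: [0.4977, -0.021, 0.1893]
tcp_rot: [1.0, -0.022, 0.001, 0.0]
ft_force: [1.4, -0.1, -0.1]
gripper_width: -0.0005
```

>>> {"op": "play_rows", "data": {
  "targets": "0 0 0 0 0 0 0;0 0 0 0 0 0 0;0 0 0 0 0 0 0"
}}

```text
t: 13.72
tool_pos: [0.4977, -0.0219, 0.1916]
tcp_rot: [1.0, -0.022, 0.002, 0.0]
ft_force: [-0.6, -0.1, 0.4]
gripper_width: 0.0004
```

```bash
python3 - <<'E'
from h import *
st();rows([hs(-145,47),hs(-120,47),hs(-103,47),hs(-85,55),hs(-72,55),hs(-60,50),hs(-24,48),hs(-24,20),hs(-24,9)])
E
```

```text
t 13.72 tcp [ 0.4977 -0.0219  0.1916] grasp [ 0.4979 -0.0219  0.1376] yaw -92.51 z [ 0.004 -0.    -1.   ] F [-0.6 -0.1  0.4] w 0.0004
[-0.0043  0.0054  0.0016] [ 0.02 -0.2   0.49]
[0.0207 0.0056 0.0017] [ 0.02 -0.2   0.49]
[0.0377 0.0057 0.0018] [ 0.02 -0.2   0.49]
[ 0.0557  0.0059 -0.0062] [ 0.02 -0.2   0.49]
[ 0.0687  0.006  -0.0061] [ 0.02 -0.2   0.49]
[ 0.0807  0.0061 -0.0011] [ 0.02 -0.2   0.49]
[0.1167 0.0064 0.001 ] [ 0.02 -0.2   0.49]
[0.1166 0.0064 0.029 ] [ 0.02 -0.2   0.49]
[0.1166 0.0064 0.04  ] [ 0.02 -0.2   0.49]
```

>>> {"op": "play_rows", "data": {
  "targets": "0.01 0.005 0.002 0 0 0.5 0;0.02 0.0055 0.002 0 0 0.5 0;0.03 0.0055 0.002 0 0 0.5 0;0.038 0.0055 0 0 0 0.5 0;0.047 0.006 -0.004 0 0 0.5 0;0.056 0.006 -0.006 0 0 0.5 0;0.065 0.006 -0.006 0 0 0.5 0;0.074 0.006 -0.004 0 0 0.5 0;0.081 0.006 -0.001 0 0 0.5 0;0.081 0.006 -0.001 0 0 0.5 0"
}}

```text
t: 14.98
tool_pos: [0.5784, -0.0314, 0.1908]
tcp_rot: [1.0, -0.026, 0.001, 0.001]
ft_force: [-1.0, -0.7, 0.6]
gripper_width: 0.0
```

```bash
python3 - <<'E'
from h import *
st();rows([hs(-60,50),hs(-42,50),hs(-24,48),hs(-24,34),hs(-24,20),hs(-24,11),hs(-24,8)])
ps,ds=cap('side')
cv2.imwrite('pics/d1.png',cv2.resize(ps[130:240,180:310,::-1],(650,550),interpolation=3))
E
```

```text
t 14.97 tcp [ 0.5784 -0.0314  0.1908] grasp [ 0.5785 -0.0315  0.1368] yaw -93.0 z [ 0.002 -0.001 -1.   ] F [-1.  -0.7  0.6] w 0.0
[-0.0003  0.0002 -0.0022] [ 0.06 -0.09  0.  ]
[ 0.0177  0.0002 -0.0022] [ 0.06 -0.09  0.  ]
[ 0.0357  0.0002 -0.0001] [ 0.06 -0.09  0.  ]
[0.0357 0.0002 0.0139] [ 0.06 -0.09  0.  ]
[0.0357 0.0002 0.0279] [ 0.06 -0.09  0.  ]
[0.0357 0.0001 0.0369] [ 0.06 -0.09  0.  ]
[0.0357 0.0001 0.0399] [ 0.06 -0.09  0.  ]
```

View pics/d1.png

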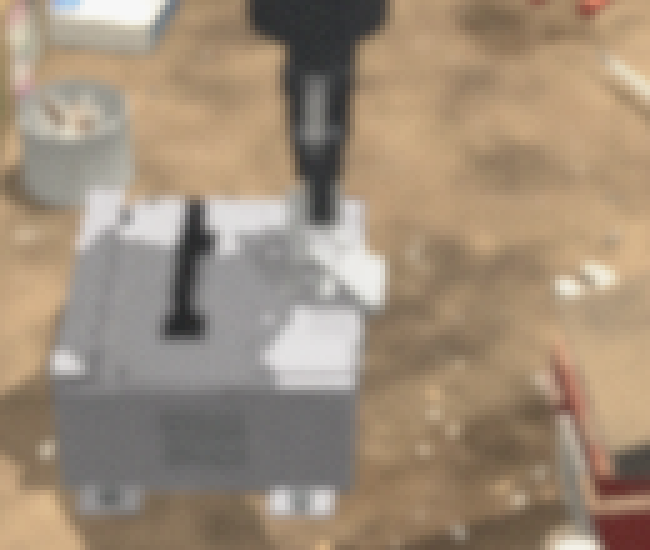

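The leaf is about half-way over under the fingertip at (320,225). Continuing and pressing it down.

>>> {"op": "play_rows", "data": {
  "targets": "0.009 0 -0.002 0 0 0 0;0.018 0 -0.002 0 0 0 0;0.027 0 -0.001 0 0 0 0;0.0357 0 0 0 0 0 0;0.0357 0 0.01 0 0 0 0;0.0357 0 0.02 0 0 0 0;0.0357 0 0.029 0 0 0 0;0.0357 0 0.036 0 0 0 0;0.0357 0 0.04 0 0 0 0;0.0357 0 0.042 0 0 0 0"
}}

```text
t: 16.27
tool_pos: [0.6262, -0.0337, 0.1529]
tcp_rot: [1.0, -0.026, 0.014, 0.003]
ft_force: [35.1, 1.4, 2.4]
gripper_width: -0.0001
```

```bash
python3 - <<'E'
from h import *
st();rows([hs(-24,8)])
E
```

```text
t 16.27 tcp [ 0.6262 -0.0337  0.1529] grasp [ 0.6276 -0.034   0.0989] yaw -92.93 z [ 0.027 -0.006 -1.   ] F [35.1  1.4  2.4] w -0.0001
[-0.0122  0.0004  0.0015] [ 0.26 -1.58  0.07]
```

>>> {"op": "play_rows", "data": {
  "targets": "0.011 0 0 0 0 0 0;0.013 0 -0.01 0 0 0 0;0.014 0 -0.025 0 0 0 0;0.014 0 -0.04 0 0 0 0;0.014 0 -0.06 0 0 0 0;0.014 0 -0.06 0 0 0 0"
}}

```text
t: 17.02
tool_pos: [0.6278, -0.034, 0.2112]
tcp_rot: [1.0, -0.026, 0.002, 0.0]
ft_force: [0.2, 0.3, -0.3]
gripper_width: 0.0001
```

```bash
python3 - <<'E'
from h import *
st()
ps,ds=cap('side')
cv2.imwrite('pics/d2.png',cv2.resize(ps[130:240,180:310,::-1],(650,550),interpolation=3))
Q=pts('side',ds).reshape(-1,3);Rb=R.from_euler('z',BY,degrees=True)
L=Rb.inv().apply(Q-BS)*1000
m=(abs(L[:,1])<20)&(L[:,0]>-90)&(L[:,0]<0)&(L[:,2]>2)&(L[:,2]<80)
for a in range(-90,0,6):
    k=m&(L[:,0]>=a)&(L[:,0]<a+6)&(abs(abs(L[:,1])-16)<5)
    if k.sum(): print(a,k.sum(),np.round(np.percentile(L[k,2],[10,50,90]),1))
E
```

```text
t 17.02 tcp [ 0.6278 -0.034   0.2112] grasp [ 0.628  -0.034   0.1572] yaw -93.0 z [ 0.004 -0.001 -1.   ] F [ 0.2  0.3 -0.3] w 0.0001
-90 14 [ 6.4 10.9 12.1]
-84 9 [ 7.9 10.9 12.4]
-78 8 [ 7.1  8.6 10.1]
-72 12 [ 8.2 10.2 11.4]
-66 6 [ 9.3 10.5 11.6]
-60 4 [ 8.8 10.5 11.9]
-54 11 [ 5.9  9.8 11.7]
-48 4 [ 8.  10.9 11.6]
-42 4 [ 7.5  9.3 10.3]
-36 6 [5.1 7.4 8.6]
-30 12 [ 7.1  9.2 11.1]
-24 8 [ 6.5 10.7 11.3]
-18 10 [ 5.1  7.6 10.6]
-12 12 [3.2 5.  7.3]
-6 7 [ 4.7  6.9 36.5]
```

View pics/d2.png

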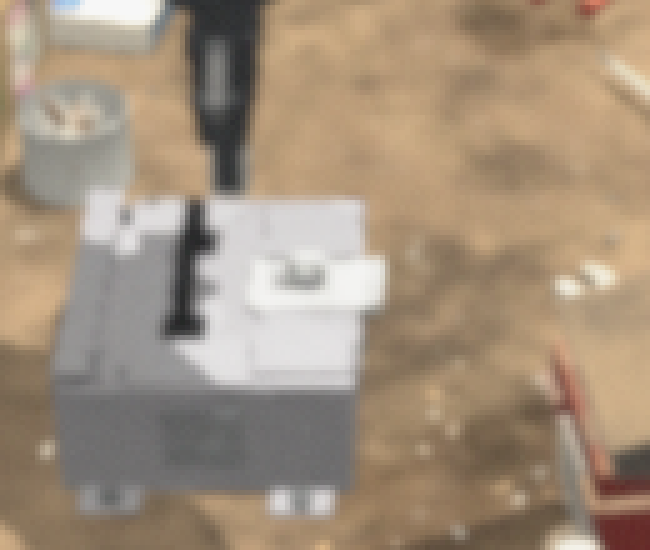

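The leaf looks about flat over the staple (from (250,285) to (385,280)). The fingertip had slipped past its end, so I'll press it once more from above, a little further back.

```bash
python3 - <<'E'
from h import *
st();rows([hs(-27,60),hs(-27,15),hs(-27,9),hs(-27,6)])
E
```

```text
t 17.07 tcp [ 0.6274 -0.0337  0.2101] grasp [ 0.6276 -0.0337  0.1561] yaw -92.98 z [ 0.002 -0.    -1.   ] F [ 0.7  0.2 -0.1] w 0.0001
[-0.0164  0.0004  0.0071] [ 0.02 -0.14  0.02]
[-0.0165  0.0004  0.0521] [ 0.02 -0.14  0.02]
[-0.0165  0.0004  0.0581] [ 0.02 -0.14  0.02]
[-0.0165  0.0004  0.0611] [ 0.02 -0.14  0.02]
```

>>> {"op": "play_rows", "data": {
  "targets": "-0.0165 0 0.007 0 0 0 0;-0.0165 0 0.03 0 0 0 0;-0.0165 0 0.048 0 0 0 0;-0.0165 0 0.054 0 0 0 0;-0.0165 0 0.057 0 0 0 0;-0.0165 0 0.059 0 0 0 0;-0.0165 0 0.061 0 0 0 0;-0.0165 0 0.061 0 0 0 0"
}}

```text
t: 18.08
tool_pos: [0.6108, -0.0334, 0.1505]
tcp_rot: [1.0, -0.027, 0.001, -0.0]
ft_force: [-7.1, 2.5, 23.3]
gripper_width: -0.0002
```

```bash
python3 - <<'E'
from h import *
st();rows([hs(-27,8)])
E
```

```text
t 18.07 tcp [ 0.6108 -0.0334  0.1505] grasp [ 0.6109 -0.0334  0.0965] yaw -93.04 z [ 0.002  0.001 -1.   ] F [-7.1  2.5 23.3] w -0.0002
[ 0.0003 -0.0002 -0.0005] [-0.06 -0.13 -0.04]
```

>>> {"op": "play_rows", "data": {
  "targets": "0 0 -0.01 0 0 0 0;0 0 -0.05 0 0 0 0;0 0 -0.1 0 0 0 0;0 0 -0.14 0 0 0 30"
}}

```text
t: 18.58
tool_pos: [0.6107, -0.0332, 0.2903]
tcp_rot: [1.0, -0.026, 0.001, 0.0]
ft_force: [0.3, 0.1, -0.1]
gripper_width: 0.0169
```

```bash
python3 - <<'E'
from h import *
st()
for n,roi,z in (('top',(113,188,158,217),.004),('side',(225,275,268,318),.004)):
    p,d=cap(n);u0,v0,u1,v1=roi;g=p[v0:v1,u0:u1].astype(float).mean(2)
    m=(g>np.median(g)+45).astype(np.uint8);k,lab,stt,_=cv2.connectedComponentsWithStats(m);i=1+stt[1:,4].argmax();v,u=np.nonzero(lab==i)
    a=np.array([ray(n,x+u0,y+v0,z)[:2] for x,y in zip(u,v)])*1000;w=(g[v,u]-np.median(g))
    # guess from bend/nose, then refine shaft and leg lines
    B=np.array([588.,333.]);N=np.array([552.,268.])
    for _ in range(4):
        dsh=(B-N)/np.linalg.norm(B-N);nr=np.array([-dsh[1],dsh[0]])
        t=(a-N)@dsh;o=(a-N)@nr
        sh=(abs(o)<7)&(t<66);c=np.average(a[sh],axis=0,weights=w[sh]);U,S,V=np.linalg.svd((a[sh]-c)*np.sqrt(w[sh])[:,None]);ds=V[0]*np.sign(V[0]@dsh)
        lg=o>8;cl=np.average(a[lg],axis=0,weights=w[lg]);dl=np.array([-ds[1],ds[0]])
        B=c+ds*((cl-c)@ds);N=c+ds*((a[sh]-c)@ds).min()
    print(n,len(a),'bend',B,'nose',N,'len',np.linalg.norm(B-N),'dir',np.degrees(np.arctan2(ds[1],ds[0])),'leg end',((a-B)@dl).max(),'grip',B-22*ds,'mid',c)
E
```

```text
t 18.57 tcp [ 0.6107 -0.0332  0.2903] grasp [ 0.6108 -0.0332  0.2363] yaw -93.02 z [ 0.002 -0.001 -1.   ] F [ 0.3  0.1 -0.1] w 0.0169
top 54 bend [591.14062312 338.87931418] nose [572.73749066 299.09736388] len 43.83239503677847 dir 65.17473621737412 leg end 23.8596295612576 grip [581.90387222 318.91228053] mid [583.07425867 321.44229848]
side 130 bend [597.13617069 330.67534216] nose [557.04574121 263.384474  ] len 78.32817803789429 dir 59.21443783129314 leg end 27.256461142721893 grip [585.87598986 311.77538641] mid [574.78957754 293.16709711]
```

```bash
python3 - <<'E'
from h import *
im=cv2.imread('pics/top0.png');u0,v0,u1,v1=113,188,158,217
g=im[v0:v1,u0:u1].astype(float).mean(2);m=(g>np.median(g)+45).astype(np.uint8);k,lab,stt,_=cv2.connectedComponentsWithStats(m);i=1+stt[1:,4].argmax();v,u=np.nonzero(lab==i)
a=np.array([ray('top',x+u0,y+v0,.004)[:2] for x,y in zip(u,v)])*1000;w=g[v,u]-np.median(g)
B=np.array([588.,333.]);N=np.array([552.,268.])
for _ in range(5):
    d=(B-N)/np.linalg.norm(B-N);n=np.array([-d[1],d[0]]);t=(a-N)@d;o=(a-N)@n
    sh=(abs(o)<7)&(t<66);c=np.average(a[sh],axis=0,weights=w[sh]);V=np.linalg.svd((a[sh]-c)*np.sqrt(w[sh])[:,None])[2];ds=V[0]*np.sign(V[0]@d)
    lg=o>8;cl=np.average(a[lg],axis=0,weights=w[lg]);B=c+ds*((cl-c)@ds);N=c+ds*((a[sh]-c)@ds).min()
print('top0',len(a),'bend',B,'nose',N,np.linalg.norm(B-N),np.degrees(np.arctan2(ds[1],ds[0])),'grip',B-22*ds)
for n in ('top','side'):
    L=np.load('last_%s.npz'%n);Q=pts(n,L['d']);g=L['p'].mean(2)
    k=(g<75)&(abs(Q[...,2]-.104)<.012)&(abs(Q[...,0]-.653)<.03)&(abs(Q[...,1]+.037)<.07);q=Q[k];print(n,'handle',k.sum(),q.mean(0),q.min(0),q.max(0))
E
```

```text
top0 92 bend [592.93211563 336.14978989] nose [552.8800435  268.69926523] 78.44578866807484 59.29819044490723 grip [581.699574   317.23339466]<stdin>:13: RuntimeWarning: Mean of empty slice.
  ret = um.true_divide(
Traceback (most recent call last):
ValueError: zero-size array to reduction operation minimum which has no identity
```

```bash
python3 - <<'E'
from h import *
st();Rt=tool(-30.75);g=np.array([.5843,.3168])
rows([((*g,.15),Rt,.073),((*g,.05),Rt,.073),((*g,.0015),Rt,.073)])
E
```

```text
t 18.68 tcp [ 0.6121 -0.0338  0.2925] grasp [ 0.6125 -0.0339  0.2385] yaw -93.02 z [ 0.007 -0.001 -1.   ] F [ 0.2 -0.2 -0.6] w 0.0258
[-0.0468 -0.3487  0.069 ] [  0.26  -0.37 -62.27]
[-0.0475 -0.3488  0.169 ] [  0.26  -0.37 -62.27]
[-0.0479 -0.3488  0.2175] [  0.26  -0.37 -62.27]
```

>>> {"op": "play_rows", "data": {
  "targets": "-0.024 -0.17 0.01 0 0 -30 40;-0.048 -0.349 0.069 0 0 -62.3 40;-0.048 -0.349 0.069 0 0 -62.3 40;-0.048 -0.349 0.069 0 0 -62.3 40;-0.048 -0.349 0.069 0 0 -62.3 40;-0.048 -0.349 0.069 0 0 -62.3 40;-0.048 -0.349 0.069 0 0 -62.3 40;-0.048 -0.349 0.12 0 0 -62.3 40;-0.048 -0.349 0.17 0 0 -62.3 40;-0.048 -0.349 0.17 0 0 -62.3 40"
}}

```text
t: 19.92
tool_pos: [0.5797, 0.316, 0.1149]
tcp_rot: [0.87, 0.494, -0.003, 0.001]
ft_force: [-0.8, 0.2, 0.8]
gripper_width: 0.0339
```

>>> {"op": "play_rows", "data": {
  "targets": "0 0 0 0 0 0 35;0 0 0 0 0 0 35;0 0 0 0 0 0 35"
}}

```text
t: 20.3
tool_pos: [0.5817, 0.3183, 0.1194]
tcp_rot: [0.869, 0.495, 0.001, 0.0]
ft_force: [0.2, -1.0, -0.6]
gripper_width: 0.0299
```

```bash
python3 - <<'E'
from h import *
st();Rt=tool(-30.75);g=np.array([.5843,.3168])
rows([((*g,.02),Rt,.073),((*g,.0015),Rt,.073)])
p,_=cap('top');ps,_=cap('side')
cv2.imwrite('pics/e1.png',np.hstack([cv2.resize(p[165:235,95:175,::-1],(400,350),interpolation=3),cv2.resize(ps[250:330,210:290,::-1],(350,350),interpolation=3)]))
E
```

```text
t 20.3 tcp [0.5817 0.3183 0.1194] grasp [0.5819 0.3183 0.0654] yaw -30.7 z [ 0.003  0.001 -1.   ] F [ 0.2 -1.  -0.6] w 0.0299
[-0.      0.0029  0.0264] [ 0.12 -0.11  0.05]
[-0.0001  0.0029  0.0449] [ 0.12 -0.11  0.05]
```

View pics/e1.png

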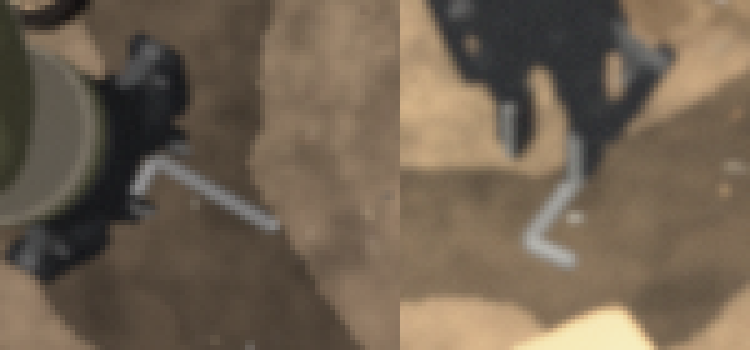

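The shaft lies between the jaws in both views: bend at (160,160) and nose at (275,225) in the left crop, bend at (530,240) in the right. Descending and gripping.

>>> {"op": "play_rows", "data": {
  "targets": "0 0.003 0.02 0 0 0 35;0 0.003 0.036 0 0 0 35;0 0.003 0.044 0 0 0 35;0 0.003 0.044 0 0 0 20;0 0.003 0.044 0 0 0 0;0 0.003 0.044 0 0 0 0;0 0.003 0.044 0 0 0 0;0 0.003 0.044 0 0 0 0;0 0.003 0.044 0 0 0 0",
  "grip_force": 50
}}

```text
t: 21.52
tool_pos: [0.5838, 0.3164, 0.0738]
tcp_rot: [0.869, 0.495, 0.0, 0.001]
ft_force: [0.2, 0.3, -1.1]
gripper_width: 0.0053
```

```bash
python3 - <<'E'
from h import *
st()
E
```

```text
t 21.52 tcp [0.5838 0.3164 0.0738] grasp [0.5838 0.3164 0.0198] yaw -30.7 z [ 0.001 -0.001 -1.   ] F [ 0.2  0.3 -1.1] w 0.0053
```

```bash
cat >> h.py <<'E'
def pn(y,z=14.5,x=-50): return (box((x,y,z)),tool(BY),.0698)
E
python3 - <<'E'
from h import *
rows([pn(110,60),pn(110,30)])
E
```

```text
[-0.2001  0.1306 -0.1258] [  0.06   0.03 -27.7 ]
[-0.2001  0.1306 -0.0958] [  0.06   0.03 -27.7 ]
```

>>> {"op": "play_rows", "data": {
  "targets": "0 0 -0.03 0 0 0 0;0 0 -0.08 0 0 0 0;-0.05 0.03 -0.126 0 0 -7 0;-0.1 0.06 -0.126 0 0 -15 0;-0.15 0.1 -0.126 0 0 -22 0;-0.2 0.1306 -0.126 0 0 -27.7 0;-0.2 0.1306 -0.126 0 0 -27.7 0;-0.2 0.1306 -0.126 0 0 -27.7 0;-0.2 0.1306 -0.096 0 0 -27.7 0;-0.2 0.1306 -0.096 0 0 -27.7 0"
}}

```text
t: 22.78
tool_pos: [0.5928, 0.08, 0.1683]
tcp_rot: [0.724, 0.689, -0.001, -0.001]
ft_force: [-0.3, 0.2, 0.2]
gripper_width: 0.0054
```

>>> {"op": "play_rows", "data": {
  "targets": "0 0 0 0 0 0 0;0 0 0 0 0 0 0"
}}

```text
t: 23.02
tool_pos: [0.5942, 0.0785, 0.1708]
tcp_rot: [0.725, 0.689, 0.001, 0.001]
ft_force: [-0.2, 0.0, -1.7]
gripper_width: 0.0053
```

```bash
python3 - <<'E'
from h import *
st();rows([pn(110,30),pn(85,14.5)])
c=r.calibration('side')
def proj(n,w):
    c=r.calibration(n);T=np.array(c['cam_to_world']);q=T[:3,:3].T@(np.array(w)-T[:3,3]);return c['cx']+c['fx']*q[0]/-q[2],c['cy']-c['fy']*q[1]/-q[2]
s=r.get_state();M=R.from_quat(s['tcp_rot']).as_matrix();g=s['tool_pos']+M[:,2]*.0698
for n in ('top','side'):
    p,d=cap(n,'f_%s.png'%n)
    print(n,'staple',proj(n,box((-50,0,26))),'eye',proj(n,box((-50,0,14.5))),'grip',proj(n,g),'nose',proj(n,g-M[:,0]*-.06 if M[1,0]<0 else g-M[:,0]*.06),'handle',proj(n,box((15,0,34))))
    gr=p.astype(int).mean(2)
    u,v=map(int,np.round(proj(n,box((-50,0,20)))))
    print(gr[v-7:v+8,u-9:u+10].astype(int))
E
```

```text
t 23.02 tcp [0.5942 0.0785 0.1708] grasp [0.5943 0.0785 0.1168] yaw -2.96 z [ 0.002 -0.001 -1.   ] F [-0.2  0.  -1.7] w 0.0053
[-0.0007 -0.0004  0.001 ] [0.11 0.02 0.04]
[-0.0257 -0.0004  0.0165] [0.11 0.02 0.04]
top staple (np.float64(254.5424230043936), np.float64(190.324508760696)) eye (np.float64(254.6101678589748), np.float64(190.82902005509956)) grip (np.float64(211.75039186540414), np.float64(189.07572686797752)) nose (np.float64(234.90401649429083), np.float64(189.51072235439256)) handle (np.float64(255.03428554784895), np.float64(165.05568684985508))
[[191 231 244 246 246 241 232 232 232 232 232 232 233 237 240 240 240 227
  184]
 [191 227 240 243 243 228 194 187 186 183 183 184 194 215 226 229 233 222
  172]
 [184 220 235 238 239 228 208 194 179 177 178 191 212 226 234 237 239 227
  172]
 [183 221 234 238 239 231 219 199 168 162 164 190 219 229 236 239 240 228
  177]
 [184 223 235 238 240 231 219 202 179 174 177 197 221 231 236 239 240 228
  181]
 [180 221 235 238 240 232 218 214 210 213 211 205 218 231 237 239 241 228
  181]
 [178 221 235 238 241 228 203 221 236 239 238 22
[... 1553 characters left out ...]
  77  62  53  64 110 171 216 226 221 194 144
   94]
 [ 53  57  80 111 127 127 122 104  75  57  71 126 198 234 239 226 184 118
   74]
 [ 50  61  90 128 150 147 133 111  78  60  74 125 193 228 231 203 145  89
   63]
 [ 53  57  91 139 162 154 132 103  73  56  72 115 164 197 195 152 102  69
   55]
 [ 49  57  91 140 166 157 132 101  70  58  64  92 121 139 132 103  73  62
   51]
 [ 49  58 100 154 188 185 161 117  75  54  55  66  79  85  81  67  58  55
   52]
 [ 50  63 111 178 220 224 199 143  83  55  51  54  59  57  59  54  52  53
   55]
 [ 51  60 108 177 225 232 212 148  84  56  46  49  55  52  53  53  50  49
   59]
 [ 52  58  91 151 208 223 204 139  77  51  52  51  53  53  53  53  52  55
   72]]
```

>>> {"op": "play_rows", "data": {
  "targets": "-0.012 -0.0004 0.008 0 0 0 0;-0.0257 -0.0004 0.0165 0 0 0 0;-0.0257 -0.0004 0.0165 0 0 0 0;-0.0257 -0.0004 0.0165 0 0 0 0;-0.0257 -0.0004 0.0165 0 0 0 0"
}}

```text
t: 23.75
tool_pos: [0.5923, 0.0525, 0.1536]
tcp_rot: [0.725, 0.688, 0.0, 0.001]
ft_force: [-0.2, 1.2, -0.5]
gripper_width: 0.0059
```

```bash
python3 - <<'E'
from h import *
st();rows([pn(85),pn(68),pn(60),pn(50),pn(22)])
p,d=cap('top')
M=cv2.resize(p[160:215,195:280,::-1],(790,511),interpolation=3)
cv2.imwrite('pics/h1.png',M)
E
```

```text
t 23.75 tcp [0.5923 0.0525 0.1536] grasp [0.5924 0.0525 0.0996] yaw -2.99 z [ 0.001 -0.    -1.   ] F [-0.2  1.2 -0.5] w 0.0059
[ 0.0003  0.0002 -0.0007] [0.06 0.02 0.01]
[-0.0167  0.0002 -0.0007] [0.06 0.02 0.01]
[-0.0247  0.0002 -0.0007] [0.06 0.02 0.01]
[-0.0347  0.0002 -0.0007] [0.06 0.02 0.01]
[-0.0627  0.0002 -0.0007] [0.06 0.02 0.01]
```

View pics/h1.png

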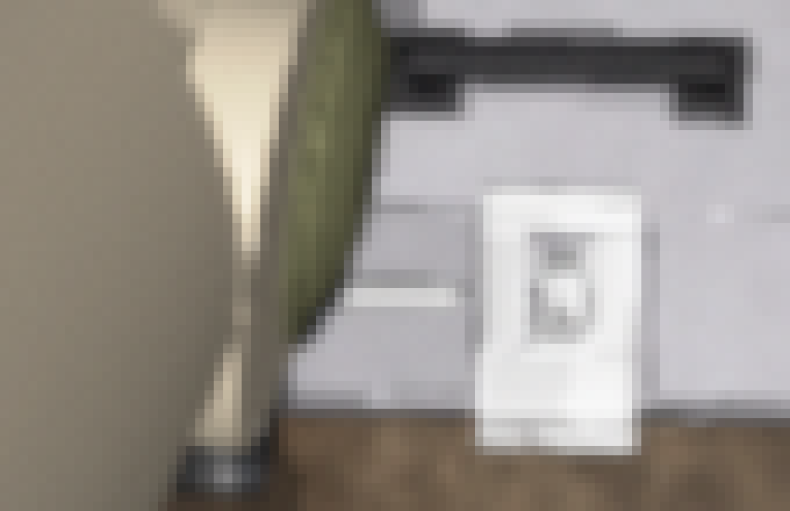

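The shaft (345–457, row 296) points straight at the staple's centre (563, ~296), and the hasp lies flat round it. Inserting.

>>> {"op": "play_rows", "data": {
  "targets": "-0.008 0.0002 0 0 0 0 0;-0.016 0.0002 0 0 0 0 0;-0.022 0.0002 0 0 0 0 0;-0.027 0.0002 0 0 0 0 0;-0.032 0.0002 0 0 0 0 0;-0.037 0.0002 0 0 0 0 0;-0.037 0.0002 0 0 0 0 0;-0.037 0.0002 0 0 0 0 0"
}}

```text
t: 24.8
tool_pos: [0.5904, 0.0154, 0.1535]
tcp_rot: [0.725, 0.688, 0.0, 0.0]
ft_force: [0.3, -0.5, 0.4]
gripper_width: 0.0056
```

```bash
python3 - <<'E'
from h import *
st();rows([pn(48),pn(24)])
E
```

```text
t 24.8 tcp [0.5904 0.0154 0.1535] grasp [0.5905 0.0154 0.0995] yaw -3.0 z [ 0.001 -0.001 -1.   ] F [ 0.3 -0.5  0.4] w 0.0056
[ 0.0005  0.0001 -0.0008] [0.05 0.03 0.  ]
[-0.0235  0.0001 -0.0008] [0.05 0.03 0.  ]
```

>>> {"op": "play_rows", "data": {
  "targets": "-0.006 0 0 0 0 0 0;-0.012 0 0 0 0 0 0;-0.018 0 0 0 0 0 0;-0.0235 0 0 0 0 0 0;-0.0255 0 0 0 0 0 0;-0.0255 0 0 0 0 0 0"
}}

```text
t: 25.55
tool_pos: [0.5891, -0.0104, 0.1536]
tcp_rot: [0.725, 0.688, 0.0, 0.001]
ft_force: [-0.2, 0.9, -1.8]
gripper_width: 0.0052
```

```bash
python3 - <<'E'
from h import *
st();p,d=cap('top')
g=p.astype(int).mean(2);u,v=238,191
print('cols 229..275');print(g[184:199,229:276].astype(int))
E
```

```text
t 25.55 tcp [ 0.5891 -0.0104  0.1536] grasp [ 0.5892 -0.0105  0.0996] yaw -3.02 z [ 0.001 -0.001 -1.   ] F [-0.2  0.9 -1.8] w 0.0052
cols 229..275
[[131 131 130 131 133 131 130 130 130 130 129 129 129 128 128 128 128 126
  125 123 124 122 120 120 118 117 115 118 158 216 225 176 112 103  98  89
   83  81  95 143 179 186 189 184 179 178 181]
 [131 131 131 131 131 133 131 131 131 130 130 130 129 128 129 127 127 126
  125 124 124 122 121 120 118 117 115 117 150 212 213 146 103 102  98  88
   82  80 107 151 173 177 179 178 176 176 177]
 [131 130 132 132 131 131 130 130 130 130 130 129 129 129 128 127 126 126
  125 123 123 121 121 119 118 116 113 114 138 201 198 126 103 100  96  85
   80  81 122 163 175 176 178 178 177 177 177]
 [131 130 130 131 131 131 131 130 129 129 128 128 128 128 127 127 127 125
  124 124 122 121 120 118 117 115 113 113 135 193 187 116 104 100  90  82
   78  85 136 172 177 176 178 178 177 178 179]
 [131 131 130 131 131 131 130 128 130 128 129 129 129 127 127 127 126 125
  124 123 122 120 119 117 116 114 112 112 133 177 169 110 102  96  85  80
   79 103 148 175 178 178
[... 1272 characters left out ...]
118 117 117 114 113 110 107 105 115 112  95  84 101 145 176 179 164
  166 181 179 180 180 181 180 180 181 180 180]
 [130 130 130 130 129 129 129 129 129 128 127 127 125 124 123 124 123 120
  120 119 117 117 114 112 108 107 105 114 114  93  93 146 198 206 186 168
  168 180 181 181 181 182 181 181 181 180 180]
 [131 130 130 129 130 130 128 129 127 127 127 126 126 124 125 123 122 120
  119 118 117 114 114 112 108 106 104 115 113  94 119 180 215 204 181 165
  164 180 181 181 181 182 182 183 181 181 181]
 [130 130 130 128 130 128 128 128 128 128 126 126 125 123 123 122 121 121
  118 118 117 114 111 111 107 106 108 116 107 105 155 204 216 201 180 161
  161 180 181 180 181 182 181 182 182 182 181]]
```

The nose shows at u≈267, v≈192, about 33 mm beyond the staple, so the pin is through. Releasing, then pushing at the bend.

```bash
cat >> h.py <<'E'
def ps(y,z=9.5,x=-50): return (box((x,y,z)),tool(BY),.073)
E
python3 - <<'E'
from h import *
st();rows([pn(22),ps(22,60),ps(76,60),ps(76,9.5),ps(60),ps(26)])
E
```

```text
t 25.6 tcp [ 0.5891 -0.0102  0.1536] grasp [ 0.5892 -0.0102  0.0996] yaw -3.01 z [ 0.001 -0.001 -1.   ] F [0.  0.5 0.1] w 0.0053
[ 0.0001  0.0001 -0.0007] [ 0.05  0.03 -0.01]
[ 0.      0.0002 -0.0494] [ 0.05  0.03 -0.01]
[ 0.054   0.0001 -0.0495] [ 0.05  0.03 -0.01]
[0.0541 0.0001 0.001 ] [ 0.05  0.03 -0.01]
[0.0381 0.0001 0.001 ] [ 0.05  0.03 -0.01]
[0.0041 0.0001 0.0011] [ 0.05  0.03 -0.01]
```

>>> {"op": "play_rows", "data": {
  "targets": "0 0 0 0 0 0 25;0 0 0 0 0 0 25;0 0 0 0 0 0 25;0 0 -0.025 0 0 0 25;0 0 -0.05 0 0 0 25;0.03 0 -0.05 0 0 0 0;0.056 0 -0.05 0 0 0 0;0.056 0 -0.03 0 0 0 0;0.056 0 -0.01 0 0 0 0;0.056 0 0 0 0 0 0"
}}

```text
t: 26.85
tool_pos: [0.5917, 0.0458, 0.1526]
tcp_rot: [0.725, 0.688, -0.0, 0.0]
ft_force: [-0.8, 0.1, 0.7]
gripper_width: 0.0004
```

```bash
python3 - <<'E'
from h import *
st();rows([ps(60),ps(50),ps(40),ps(26)])
p,d=cap('top');g=p.astype(int).mean(2);print(g[184:197,225:272])
E
```

```text
t 26.85 tcp [0.5917 0.0458 0.1526] grasp [0.5917 0.0457 0.0986] yaw -2.99 z [-0.    -0.001 -1.   ] F [-0.8  0.1  0.7] w 0.0004
[-0.0179  0.0005  0.0001] [-0.01  0.05  0.01]
[-0.0279  0.0005  0.0002] [-0.01  0.05  0.01]
[-0.0379  0.0005  0.0002] [-0.01  0.05  0.01]
[-0.0519  0.0005  0.0002] [-0.01  0.05  0.01]
[[208.         183.66666667 107.33333333  94.66666667  99.33333333
   93.33333333  91.          93.66666667  84.33333333  79.66666667
   74.          71.         111.66666667 158.33333333 176.
  177.         178.         177.33333333 176.33333333 175.33333333
  168.         180.66666667 218.66666667 233.33333333 235.66666667
  236.33333333 229.33333333 220.         219.66666667 219.33333333
  220.33333333 222.66666667 228.66666667 234.33333333 239.
  241.66666667 241.66666667 242.         228.66666667 186.33333333
  182.         196.         195.66666667 196.         196.
  196.         198.66666667]
 [191.66666667 169.33333333 104.33333333  95.          98.66666667
   90.33333333  84.33333333  89.66666667  81.66666667  78.33333333
   73.          77.66666667 125.33333333 167.  
[... 6367 characters left out ...]
667
  184.66666667 201.         201.33333333 200.         201.33333333
  202.         202.33333333]
 [104.          95.66666667  93.33333333  89.          80.
   85.66666667 120.33333333 159.         179.         181.33333333
  180.66666667 177.         195.66666667 207.33333333 184.
  170.         179.33333333 179.33333333 179.66666667 178.66666667
  157.66666667 163.         211.         227.         229.
  228.33333333 215.         200.66666667 206.33333333 198.66666667
  198.         201.         208.66666667 222.66666667 233.
  239.         238.66666667 227.33333333 204.66666667 184.66666667
  186.33333333 201.66666667 202.66666667 201.33333333 202.66666667
  203.         203.66666667]]
```

>>> {"op": "play_rows", "data": {
  "targets": "-0.01 0.0005 0 0 0 0 0;-0.018 0.0005 0 0 0 0 0;-0.024 0.0005 0 0 0 0 0;-0.03 0.0005 0 0 0 0 0;-0.035 0.0005 0 0 0 0 0;-0.04 0.0005 0 0 0 0 0;-0.044 0.0005 0 0 0 0 0;-0.048 0.0005 0 0 0 0 0;-0.048 0.0005 0 0 0 0 0"
}}

```text
t: 28.02
tool_pos: [0.59, -0.0028, 0.1535]
tcp_rot: [0.726, 0.688, -0.0, 0.001]
ft_force: [1.0, 0.1, 1.3]
gripper_width: 0.0001
```

```bash
python3 - <<'E'
from h import *
st();rows([ps(26),ps(20)])
p,d=cap('top');g=p.astype(int).mean(2).astype(int);np.set_printoptions(linewidth=250);print(g[187:198,246:290])
E
```

```text
t 28.02 tcp [ 0.59   -0.0028  0.1535] grasp [ 0.59   -0.0028  0.0995] yaw -3.03 z [ 0.001 -0.001 -1.   ] F [1.  0.1 1.3] w 0.0001
[-0.0034 -0.0004  0.001 ] [ 0.05  0.06 -0.03]
[-0.0094 -0.0004  0.001 ] [ 0.05  0.06 -0.03]
[[120 118 117 115 113 112 118 165 174 125 103 101  92  85  78  82 128 165 156 156 177 179 178 177 177 177 178 177 179 180 188 195 198 197 195 195 193 192 192 192 178 176 191 160]
 [120 118 115 115 112 110 115 158 159 109  98  98  92  80  76  90 164 196 166 162 179 178 179 177 177 179 178 179 180 178 187 195 196 197 196 194 193 193 193 193 178 177 190 161]
 [118 117 116 114 111 108 111 145 143 103  94  92  87  78  76 104 185 208 167 160 178 178 176 176 177 177 177 178 178 177 184 191 195 196 195 195 195 194 194 196 182 177 191 165]
 [118 117 114 113 111 108 109 128 127 100  93  88  83  76  83 124 181 191 155 155 171 166 163 161 160 160 160 161 161 159 163 172 184 194 197 196 196 197 197 198 184 177 191 176]
 [118 116 114 112 109 107 107 119 117  97  90  86  80  87 126 162 179 179 169 172 178 172 166 164 162 164 162 160 159 156 157 166 175 186 196 198 198 196 197 198 
[... 391 characters left out ...]
9 107 104 115 114  93  82  79 100 145 188 209 212 195 168 152 156 168 169 170 164 159 168 175 177 177 178 178 184 188 190 198 199 198 197 196 197 182 176 193 168]
 [115 112 110 108 105 104 113 112  93  81 102 146 189 217 223 223 210 185 164 166 180 179 179 179 178 180 180 181 179 180 180 189 196 198 198 199 197 197 196 198 181 176 196 171]
 [114 112 109 107 103 108 111 103  89  95 151 199 220 224 225 224 212 187 168 167 181 181 181 182 182 182 182 181 181 180 182 190 197 198 199 199 197 196 196 198 182 176 202 178]
 [113 111 109 106 104 125 122  94  92 131 198 228 227 223 221 220 205 182 166 166 181 180 182 182 182 182 181 182 181 181 182 189 198 199 199 198 198 197 196 197 180 176 201 182]]
```

>>> {"op": "play_rows", "data": {
  "targets": "-0.003 0 0 0 0 0 0;-0.006 0 0 0 0 0 0;-0.008 0 0 0 0 0 0;-0.009 0 0 0 0 0 0;-0.009 0 0 0 0 0 0"
}}

```text
t: 28.7
tool_pos: [0.5895, -0.0107, 0.1535]
tcp_rot: [0.725, 0.689, 0.0, 0.0]
ft_force: [0.2, 4.2, 0.3]
gripper_width: 0.0002
```

>>> {"op": "play_rows", "data": {
  "targets": "-0.0005 0 0 0 0 0 0;-0.001 0 0 0 0 0 0;-0.001 0 0 0 0 0 0"
}}

```text
t: 29.08
tool_pos: [0.5895, -0.0121, 0.1535]
tcp_rot: [0.725, 0.688, 0.0, 0.001]
ft_force: [0.5, 5.8, -0.5]
gripper_width: 0.0002
```

```bash
python3 - <<'E'
from h import *
st();rows([ps(20)])
p,d=cap('top');g=p.astype(int).mean(2).astype(int);np.set_printoptions(linewidth=250);print(g[190:196,262:290])
E
```

```text
t 29.07 tcp [ 0.5895 -0.0121  0.1535] grasp [ 0.5895 -0.0121  0.0995] yaw -3.0 z [ 0.001 -0.001 -1.   ] F [ 0.5  5.8 -0.5] w 0.0002
[-0.     -0.0004  0.001 ] [0.05 0.03 0.  ]
[[ 95  87  78  75  92 130 153 158 158 158 158 159 159 163 167 165 165 173 185 195 195 196 196 195 198 198 190 170]
 [ 88  82  79 104 135 150 153 155 155 155 153 153 152 161 169 167 166 175 187 190 191 196 196 196 198 196 191 179]
 [ 84  79  96 152 192 201 204 203 203 203 203 202 203 206 207 208 208 209 210 202 191 194 195 196 197 196 191 182]
 [ 81  91 126 173 198 199 201 203 204 208 212 212 214 216 219 221 223 224 223 217 199 193 195 195 197 196 192 176]
 [ 96 123 153 170 170 165 167 169 171 176 181 182 183 185 186 191 197 199 198 194 195 196 196 196 196 196 190 168]
 [144 161 174 179 182 178 178 179 179 181 180 181 180 180 180 180 182 182 183 189 196 198 195 195 197 196 190 166]]
```

>>> {"op": "play_rows", "data": {
  "targets": "-0.0007 0 0 0 0 0 0;-0.0015 0 0 0 0 0 0;-0.0015 0 0 0 0 0 0"
}}

```text
t: 29.5
tool_pos: [0.5895, -0.0126, 0.1535]
tcp_rot: [0.725, 0.689, 0.0, 0.0]
ft_force: [1.2, 8.3, -0.6]
gripper_width: -0.0003
```

>>> {"op": "play_rows", "data": {
  "targets": "0.005 0 0 0 0 0 0;0.015 0 0 0 0 0 0;0.02 0 -0.03 0 0 0 0;0.04 0 -0.09 0 0 0 0;0.1 0 -0.12 0 0 0 0;0.16 0 -0.12 0 0 0 0;0.22 0 -0.12 0 0 0 0;0.27 0 -0.12 0 0 0 0;0.27 0 -0.12 0 0 0 0"
}}

```text
t: 30.62
tool_pos: [0.6025, 0.2615, 0.2726]
tcp_rot: [0.723, 0.691, 0.0, 0.0]
ft_force: [-0.9, -0.7, -1.3]
gripper_width: -0.0002
```

```bash
python3 - <<'E'
from h import *
st();np.set_printoptions(linewidth=250)
p,d=cap('top','z_top.png');s_,ds=cap('side','z_side.png');g=p.mean(2).astype(int);print(g[184:204,240:288])
cv2.imwrite('pics/z.png',np.hstack([cv2.resize(p[130:225,205:310,::-1],(470,425),interpolation=3),cv2.resize(s_[145:240,180:255,::-1],(330,425),interpolation=3)]))
Rb=R.from_euler('z',BY,degrees=True)
for n,D in (('top',d),('side',ds)):
    L=Rb.inv().apply(pts(n,D).reshape(-1,3)-BS)*1000
    for nm,(x0,x1,y0,y1) in {'leaf front':(-86,-72,-18,18),'leaf end':(-34,-24,-18,18),'panelL':(-70,-30,40,75),'panelR':(-70,-30,-75,-72),'plate mid':(-10,0,-80,80),'plate back':(40,52,-80,80)}.items():
        k=(L[:,0]>x0)&(L[:,0]<x1)&(L[:,1]>y0)&(L[:,1]<y1)&(abs(L[:,2])<60);print(n,nm,k.sum(),np.round(np.median(L[k,2]),1) if k.any() else None)
E
```

```text
t 30.62 tcp [0.6025 0.2615 0.2726] grasp [0.6025 0.2615 0.2186] yaw -2.6 z [ 0.  0. -1.] F [-0.9 -0.7 -1.3] w -0.0002
[[199 199 200 199 198 200 200 228 246 248 248 244 237 236 236 236 236 235 237 241 243 243 244 232 201 185 185 198 199 199 199 200 201 201 199 198 199 200 203 203 202 202 201 199 197 196 195 195]
 [200 200 200 200 198 199 198 224 243 246 246 232 199 193 191 189 189 189 198 220 230 233 237 228 201 187 185 198 200 199 199 200 202 200 201 200 199 200 201 202 202 200 200 199 199 198 198 196]
 [200 199 199 199 198 199 194 218 238 242 242 231 211 200 185 183 183 187 209 231 238 241 243 234 205 188 187 199 201 200 200 201 202 200 201 200 201 201 203 203 202 201 200 200 198 199 198 198]
 [200 199 197 199 199 199 194 218 237 241 242 232 219 202 171 167 169 181 212 233 240 242 244 234 206 192 191 201 202 201 200 202 202 202 201 201 201 202 203 203 201 200 198 199 198 199 199 199]
 [199 200 200 200 201 200 197 220 238 242 242 232 219 204 177 178 178 192 220 233 240 242 244 233 207 195 195 202 203 202 201 201 203 201 202 202 202 201 201 202 201 200 199 199 198 199 199 198]
 [201 2
[... 2468 characters left out ...]
07 207 205 204 204 202 202 201 203 204 205 205 205 204 202]
 [190 189 187 183 181 186 229 246 246 245 237 226 227 237 245 246 246 247 247 247 247 246 234 208 198 193 189 189 191 189 191 193 193 193 191 189 190 191 187 185 188 189 190 191 191 191 193 195]
 [179 180 179 175 170 179 230 247 247 247 243 232 231 242 247 247 248 248 248 248 248 248 236 197 171 159 148 148 150 151 152 152 151 150 147 148 151 156 151 149 157 159 159 160 160 161 164 173]]
top leaf front 70 8.5
top leaf end 51 7.1
top panelL 198 8.7
top panelR 21 8.5
top plate mid 224 4.5
top plate back 264 4.7
side leaf front 3 -19.0
side leaf end 0 None
side panelL 2 7.7
side panelR 0 None
side plate mid 5 5.0
side plate back 72 6.0
```

```bash
python3 -c "
from h import *
st();print(r.job_done())"
```

```text
t 30.73 tcp [0.6031 0.256  0.273 ] grasp [0.6032 0.2559 0.219 ] yaw -2.96 z [ 0.001 -0.002 -1.   ] F [ 0.1 -0.5  0.3] w -0.0001
the job is handed in; nothing more can be done
None
```

The cover is on, the hasp is over the staple, and the locking pin is fully home. I handed the job in at 30.7 s with the arm clear.

**Last checks, from the top camera:**
- **Cover:** it lies flush. The plate reads 4.5 to 4.7 mm above the rim (4 expected) and the panels 8.5 to 8.7 mm (8 expected). The tongue went under the ledge without contact.
- **Hasp:** it lies flat round the staple, with the leaf reading 7 to 8.5 mm (8 expected).
- **Pin:** it is through from the left. The leg is about 10 mm left of the staple and the nose about 70 mm beyond it, both as specified for home. The push against the staple ended at about 8 N.

**What went wrong or disagreed:**
- On the first hasp press the fingertip slipped past the leaf's end, and the wrist force peaked around 35 N sideways. I backed off and pressed it flat again from above with 23 N.
- The two cameras disagreed by 4 to 7 mm on where the pin lay, so I gripped at the average.
- At the end the side camera had too little depth in view to confirm the hasp. I had also used all 12 pictures, so the last check was by pixel values and depth only.

I did not re-measure the nail tin, pot and spanner. None of the moves went near them.

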